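# Stock and seal the dry cabinet

## Task

Pull the drawer of the dry cabinet wide open, take the spent desiccant cartridge out of it and lay it flat in the steel tray, and lay every syringe from the bench inside the drawer. Then push the drawer fully shut and turn the sealing knob on top of the cabinet clockwise until its index arm is at the stop pin and the clutch has clearly slipped. Do not knock over the beaker.

Things in the scene. Friction and masses are not known exactly. Their poses are not given: they have to be found in the camera images.
- cab_drawer0_handle (a point): middle of the drawer's handle: a level steel bar 11 mm thick, 120 mm long (point's y), 35 mm before the white drawer front; 72 mm above the bench, 38 mm below the top of the grey cabinet (270 deep, 300 wide, 110 mm high), whose front faces roughly the robot's left. The point's -x is the pull direction.
- cab_drawer0 (a joint): how far the drawer is pulled out, m: 0 fully shut, 0.19 at its outer stop. It slides with about 1 N of friction and stays where it is left. Wide open means over 0.15 m.
- drawer_floor (a point): centre of the drawer's inner floor, 38 mm above the bench; moves with the drawer; -x is the pull direction, y across, z up. Floor 225 mm long (x), 258 mm wide (y), walls 50 mm and the front panel 60 mm high above it. When the drawer is wide open, only the part from x = -112 mm to about +50 mm is clear of the cabinet.
- knob_grip (a point): middle of the sealing knob, on its axis: round, black, fluted, 44 mm across, 38 mm high, upright on the cabinet's top. The point is 143 mm above the bench, 22 mm above the knob's foot. Tightens clockwise seen from above. Under it are a 54 mm ring with a dark index arm and a 92 mm plate with a stop pin 39 mm from the axis, its top 3 mm above the knob's foot.
- seal_ring (a joint): angle of the index ring under the knob, rad, growing clockwise seen from above. It turns with the knob (about 0.03 N m) up to 2.6, where its index arm (45 mm long from the axis) stands at the stop pin and it goes no farther. It starts loosened, between 0.2 and 1.4.
- seal_knob (a joint): how far the knob has slipped past its ring through the clutch, rad: 0 at the start; it grows only when the knob is turned clockwise against more than 0.15 N m, as when the ring is at its stop. A clear slip is over 0.15.
- cart_mid (a point): centre of the spent desiccant cartridge: an aluminium box with dark slots, 90 mm long (its x), 40 mm wide (y), 34 mm high, 0.12 kg; it starts lying flat in the closed drawer, in its front half.
- tray_in (a point): centre of the inner floor (4 mm above the bench) of the fixed steel tray: 140 mm (x) by 120 mm (y) outside, walls 4 mm thick and 18 mm high.
- syr1_mid (a point): centre of the barrel of a clean glass syringe lying on its side (absent in some starts): barrel 26 mm thick and 90 mm long along the point's x; with the plunger disc at -x and a black cap at +x it is 124 mm long; a white finger flange 44 mm wide sits 48 mm from the centre towards -x. About 0.06 kg; the centre is 13 mm above what it lies on.
- syr2_mid (a point): centre of the barrel of a clean glass syringe lying on its side (absent in some starts): barrel 26 mm thick and 90 mm long along the point's x; with the plunger disc at -x and a black cap at +x it is 124 mm long; a white finger flange 44 mm wide sits 48 mm from the centre towards -x. About 0.06 kg; the centre is 13 mm above what it lies on.
- syr3_mid (a point): centre of the barrel of a clean glass syringe lying on its side (absent in some starts): barrel 26 mm thick and 90 mm long along the point's x; with the plunger disc at -x and a black cap at +x it is 124 mm long; a white finger flange 44 mm wide sits 48 mm from the centre towards -x. About 0.06 kg; the centre is 13 mm above what it lies on.
- syr4_mid (a point): centre of the barrel of a clean glass syringe lying on its side (absent in some starts): barrel 26 mm thick and 90 mm long along the point's x; with the plunger disc at -x and a black cap at +x it is 124 mm long; a white finger flange 44 mm wide sits 48 mm from the centre towards -x. About 0.06 kg; the centre is 13 mm above what it lies on.
- beaker: open glass beaker, 68 mm across and 70 mm high, standing far to the left beyond the syringes; origin at the centre of its underside, z up. A bystander: leave it standing.
Mind the look-alikes: they are no part of the job. What is shaped like the part that bears syr3_mid but red or yellow is not meant. Leave any yellow look-alike of the part that bears syr1_mid alone.

How it is judged:
By the outcome, as a careful person would: the job done as asked, in the order asked, and still so for the second after the job is handed in, with the robot touching nothing.
Of syr1, syr2, syr3, syr4 only 2 to 4 are there at a start; the rules pass over those that are not, and their reading is None.
At some moment in a run one of syr1, syr2, syr3, syr4 may be knocked a few centimetres aside while the robot is not near it.
Once in a run the grip may slacken for a moment while it holds something.
It also fails if it takes over 200 s, if anything falls off the work surface, if the arm or the gripper's body presses on something with over 40 N, if the wrist force passes 120 N, or if a joint passes its speed limit or range.

## Robot

A 7-joint arm with a two-finger parallel gripper is mounted at the origin on the work surface. World frame = base frame: x ahead of the robot, y to its left, z up, the work surface at z = 0. Lengths are in m, angles in rad, forces in N, time in s.
With the tool pointing down it reaches from about 0.425 to 0.925 m from the base axis. Payload 6.8 kg.
Tool frame: the origin (TCP) lies at the very end of the fingers, on their centre line; the grasp point (between the pads) lies 19 mm behind it; z points along the fingers, x is the direction in which the jaws open and shut, and the axes are right-handed (so a half turn about z gives the same grasp; the last joint's range is limited). The gripper opens to 85 mm and grips with 20 to 120 N. Pads are 22 mm wide; open, the fingers measure 114 mm over their backs; the gripper's body (76 mm by 85 mm) begins 54 mm behind the grasp point. The pads swing forward as they close: fully open they stand 13 mm farther back than shut.
Start: joints at [1.063, 0.477, 0.022, 1.555, -0.011, 1.109, -0.083], TCP at [0.263, -0.622, 0.231] pointing down, gripper open.
Joint ranges: [-2.96, 2.96], [-0.34, 2.1], [-1.41, 1.46], [0.24, 2.44], [-1.37, 4.51], [0.17, 1.92], [-2.96, 2.96]. Speed limits (rad/s): [2.39, 2.39, 3.14, 3.14, 3.14, 3.14, 3.14].

## Interface

Orientations are given as a rotation vector (axis times angle).
In Python, from bench import * gives the robot as it stands.
- The arm moves only by the tool servo_tool, never from a script. Its argument "increments" is one flat list of numbers, 7 for each row, row after row: the shift along the tool's x, y, z in mm, then the turn, a rotation vector about the tool's x, y, z in rad, then the finger opening in mm, from 0 to 85.4. In form: [tx, ty, tz, wx, wy, wz, fingers, tx, ty, tz, wx, wy, wz, fingers, ...]. A call has exactly 8 rows; each row shifts and turns the commanded pose from where the row before left it, along the tool's axes as they then stand; what a row does not reach is not made up. A row lasts 1/8 s, in which the tool goes at most 62.5 mm and 10.7 degrees, less where a joint would pass 70% of its speed; a pose out of reach is approached as far as the arm can. A call is refused whole if a number of a shift passes 62.5 or a number of a turn 0.188, either way. A call with a gripper value outside its range is refused whole. The fingers move at their own pace and stop on an object; "squeeze" is the grip in N (left out, the last holds). Time passes only in rows, so rows that do not move let the fingers close, or fill a call up. It gives the time, the measured TCP pose, the force and the opening at its end, in the units of the state.
- get_obs(): the state, without advancing time (a new reading comes with each control period).
- grab_frame(name): name is "scene" or "top" or "wrist"; returns (picture, depth): 480x640x3 uint8, red, green, blue; 480x640 float32, m along the optical axis (not along the pixel's ray), 0 where there is no reading.
- calibration(name): a dict with "fx", "fy", "cx", "cy" (pixels), "eye" and "orientation" of the camera in the world; the wrist camera has in their place "T_tool_cam" (4x4, takes a point from camera to tool coordinates, whose origin is the TCP and whose axes are the tool frame's). Camera axes: x right, y up, looking along -z (the intrinsics and any distortion apply to the point x, -y, -z); pixel columns grow to the right and rows downward; lengths in m; the calibration is good to about 2 mm. A picture is of the moment at which its call begins: read the wrist's pose just before it. calibration takes no time and is no camera call.
- hand_in(): hands the job in, once; it reports no verdict.
The state is a dict: "clock": time; "joints": joint angles; "qvel": joint speeds; "tau": joint torques, N m; "tcp_pos": TCP position; "orientation": TCP orientation; "contact_force": force on the tool from outside, world axes, zero at the start; "moment": the same for the moment, N m; "grip_width": finger opening in m.
Only numpy, scipy, OpenCV 4.12 (cv2) and the standard library are available. Lean on these libraries where they do the work, as an engineer would, in place of code of your own. Each camera call takes 0.05 s, during which the arm holds its last target.

## Working session

There is one attempt and no reset: what is moved stays moved. The work goes in short steps, Python scripts to look and compute and a tool call to move; the robot and the scene stay as the last step left them, time stands still between calls to the robot, and variables do not carry over. Pictures are saved under pics/ and viewed, and the job is handed in when it is done.

Besides the shell and the picture viewer there is one more tool, called after "Request:" in YAML: its name, and indented under it one key for each argument. servo_tool: Moves the arm, as the interface text tells. Its arguments: {"type":"object","properties":{"increments":{"type":"array","items":{"type":"number"}},"squeeze":{"type":"number"}},"required":["increments"]}

```bash
ls; mkdir -p pics; cat > h.py <<'E'
from bench import *
import numpy as np, cv2
from scipy.spatial.transform import Rotation as R
def snap(n,fn):
    o=get_obs(); im,d=grab_frame(n); cv2.imwrite(f'pics/{fn}.png',im[:,:,::-1]); np.savez(f'pics/{fn}.npz',im=im,d=d,p=o['tcp_pos'],r=o['orientation']); return im,d
E
python3 - <<'E'
from h import *
print(get_obs())
for n in ['scene','top','wrist']:
    print(n,calibration(n)); snap(n,n+'0')
print(get_obs()['clock'])
E
```

```text
pics
{'clock': 0.0, 'joints': array([ 1.06292023,  0.47780506,  0.02232638,  1.55645956, -0.01150532,
        1.10929709, -0.08313098]), 'qvel': array([ 1.34355558e-03,  1.49882054e-04,  2.85152780e-04, -1.73896007e-03,
       -3.01128338e-05,  1.17169516e-03,  4.26682255e-04]), 'tau': array([-2.41280293e-05, -5.96447539e+01,  1.60782505e+00, -2.81192994e+01,
        1.25015658e-02,  9.33681760e-03,  1.27766094e-05]), 'tcp_pos': array([ 0.26248066, -0.6212271 ,  0.23031871]), 'orientation': array([-2.61753951e+00,  1.73561808e+00,  2.51367012e-03]), 'contact_force': array([-0.51767402, -0.62586937, -0.95012844]), 'moment': array([-0.00521087, -0.01363246, -0.02731271]), 'grip_width': 0.08531336023116615}
scene {'fx': 478.76323559775767, 'fy': 478.76323559775767, 'cx': 318.5696882807874, 'cy': 241.32137550204575, 'eye': array([1.18028404, 0.95935822, 0.8526653 ]), 'orientation': array([0.38790093, 1.18865908, 2.22326772])}
top {'fx': 556.8146128236361, 'fy': 556.8146128236361, 'cx': 321.2427585339366, 'cy': 230.999194804286, 'eye': array([0.32281358, 0.08540502, 1.32483938]), 'orientation': array([ 0.13841919, -0.12470341, -1.56010779])}
wrist {'fx': 346.0390075353627, 'fy': 346.0390075353627, 'cx': 321.4956929087865, 'cy': 235.58171069073765, 'T_tool_cam': array([[ 9.99999765e-01,  6.84472744e-04, -4.94070286e-05,
         6.89337505e-04],
       [ 6.47666730e-04, -9.65123871e-01, -2.61792847e-01,
        -6.66595838e-02],
       [-2.26873971e-04,  2.61792753e-01, -9.65124087e-01,
        -1.42288599e-01],
       [ 0.00000000e+00,  0.00000000e+00,  0.00000000e+00,
         1.00000000e+00]])}
0.15
```

View pics/scene0.png

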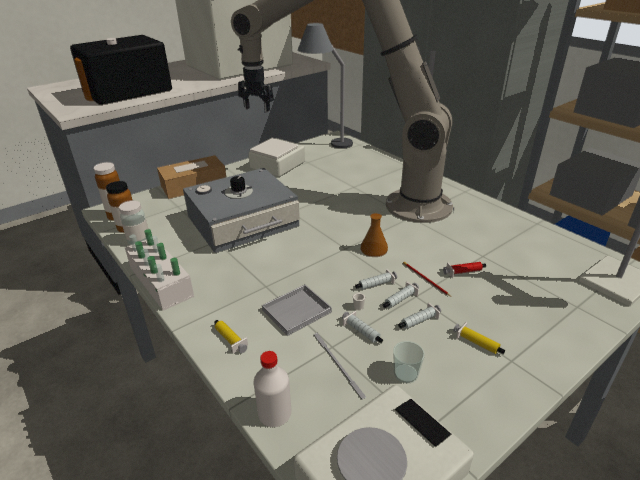

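View pics/top0.png

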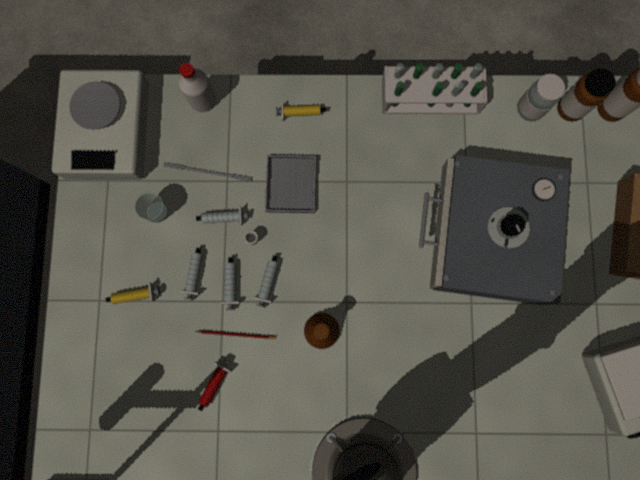

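```bash
cat >> h.py <<'E'
def world(fn,cam,pts,z=None):
    f=np.load(f'pics/{fn}.npz'); c=calibration(cam); d=f['d']
    if cam=='wrist':
        T=np.eye(4);T[:3,:3]=R.from_rotvec(f['r']).as_matrix();T[:3,3]=f['p'];T=T@c['T_tool_cam'];M=T[:3,:3];e=T[:3,3]
    else: M=R.from_rotvec(c['orientation']).as_matrix(); e=c['eye']
    out=[]
    for u,v in pts:
        ray=M@np.array([(u-c['cx'])/c['fx'],-(v-c['cy'])/c['fy'],-1.])
        if z is None:
            k=d[int(round(v)),int(round(u))]
        else: k=(z-e[2])/ray[2]
        out.append(e+k*ray)
    return np.array(out)
def cloud(fn,cam):
    f=np.load(f'pics/{fn}.npz'); c=calibration(cam); d=f['d']
    if cam=='wrist':
        T=np.eye(4);T[:3,:3]=R.from_rotvec(f['r']).as_matrix();T[:3,3]=f['p'];T=T@c['T_tool_cam'];M=T[:3,:3];e=T[:3,3]
    else: M=R.from_rotvec(c['orientation']).as_matrix(); e=c['eye']
    v,u=np.mgrid[:480,:640]
    P=np.stack([(u-c['cx'])/c['fx']*d,-(v-c['cy'])/c['fy']*d,-d],-1)@M.T+e
    P[d==0]=np.nan
    return P
def project(cam,P,p=None,r=None):
    c=calibration(cam)
    if cam=='wrist':
        T=np.eye(4);T[:3,:3]=R.from_rotvec(r).as_matrix();T[:3,3]=p;T=T@c['T_tool_cam'];M=T[:3,:3];e=T[:3,3]
    else: M=R.from_rotvec(c['orientation']).as_matrix(); e=c['eye']
    q=(np.atleast_2d(P)-e)@M; return np.stack([c['cx']+c['fx']*q[:,0]/-q[:,2],c['cy']-c['fy']*q[:,1]/-q[:,2]],1)
def crop(fn,u0,v0,u1,v1,s,out):
    im=cv2.imread(f'pics/{fn}.png')[v0:v1,u0:u1]; im=cv2.resize(im,None,fx=s,fy=s,interpolation=cv2.INTER_CUBIC)
    im=np.clip(im.astype(float)*1.6,0,255).astype(np.uint8)
    cv2.imwrite(f'pics/{out}.png',im); print(im.shape)
E
python3 - <<'E'
from h import *
np.set_printoptions(precision=4,suppress=True)
print(world('top0','top',[(292,184),(222,215),(195,272),(232,282),(269,278),(320,330),(152,208),(429,220),(512,225),(435,286),(455,155),(572,160),(560,300),(100,400)]))
P=cloud('top0','top')
# cabinet top: z~0.11
m=(abs(P[:,:,2]-0.11)<0.008); m[:, :420]=0; m[:140]=0; m[:, 585:]=0
m=cv2.morphologyEx(m.astype(np.uint8),cv2.MORPH_OPEN,np.ones((5,5)))
ys,xs=np.nonzero(m); q=P[ys,xs][:,:2].astype(np.float32); r=cv2.minAreaRect(q); print(r,cv2.boxPoints(r), np.median(P[ys,xs,2]))
crop('top0',420,140,580,310,4,'c1')
crop('top0',140,140,340,310,4,'c2')
E
```

```text
[[ 0.6626  0.1701  0.003 ]
 [ 0.5799  0.3342  0.0258]
 [ 0.4433  0.3917  0.029 ]
 [ 0.4203  0.3039  0.0318]
 [ 0.4306  0.2186  0.0269]
 [ 0.3128  0.0978  0.1198]
 [ 0.5996  0.5078  0.0089]
 [ 0.5751 -0.162   0.0027]
 [ 0.5354 -0.308   0.1596]
 [ 0.412  -0.1603  0.0637]
 [ 0.739  -0.2304  0.0003]
 [ 0.7259 -0.5143  0.0059]
 [ 0.3801 -0.418   0.1148]
 [ 0.15    0.6024  0.005 ]]
((0.5411088466644287, -0.3138408362865448), (0.2585482895374298, 0.30156582593917847), 82.597412109375) [[ 0.3749 -0.4226]
 [ 0.674  -0.4615]
 [ 0.7073 -0.2051]
 [ 0.4082 -0.1662]] 0.11071125888841493
(680, 640, 3)
(680, 800, 3)
```

View pics/c1.png

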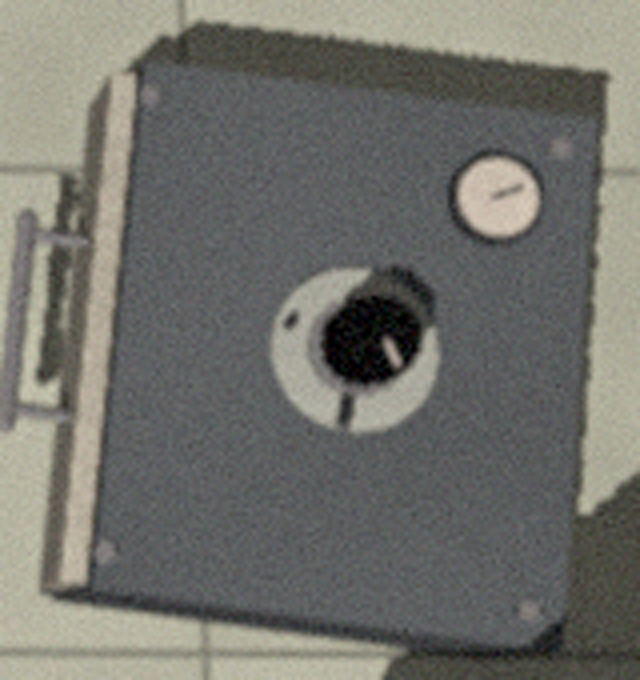

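View pics/c2.png

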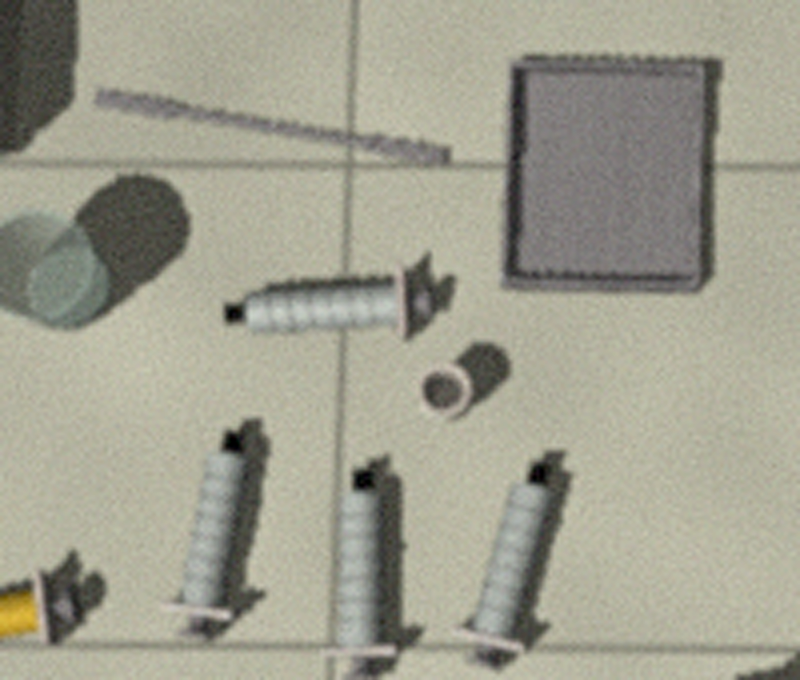

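```bash
cat >> h.py <<'E'
np.set_printoptions(precision=4,suppress=True)
def yaw():
    m=R.from_rotvec(get_obs()['orientation']).as_matrix(); return np.arctan2(m[1,0],m[0,0])
def go(x,y,z,jaw=None):
    """print tool-axes shift (mm) with present orientation and wz turn to have tool x along jaw (rad)"""
    o=get_obs(); m=R.from_rotvec(o['orientation']).as_matrix()
    d=m.T@(np.array([x,y,z])-o['tcp_pos'])*1000
    print('shift mm',d.round(1),'yaw',yaw().round(3),'q1,q7',o['joints'][[0,6]].round(2),'clock',round(o['clock'],2),'tilt tool z',m[:,2].round(4))
    if jaw is not None:
        w=-(jaw-yaw()); w=(w+np.pi)%(2*np.pi)-np.pi
        print('wz options',round(w,3),round(w-np.sign(w)*np.pi,3))
E
python3 - <<'E'
from h import *
print(world('top0','top',[(427,194),(424,220),(422,246)],0.078))
print(world('top0','top',[(508.7,227.5)],0.121),world('top0','top',[(512,225)],0.159), 'arm,pin',world('top0','top',[(506.2,242.5),(493,220.5)],0.123))
pts=np.array([(232,470),(205,600),(364,490),(360,650),(537,485),(490,630),(245,315),(405,300)])/4+[140,140]
w=world('top0','top',pts,0.013); print(w)
for i in range(0,8,2):
    d=w[i]-w[i+1]; print((w[i]+w[i+1])/2,np.arctan2(d[1],d[0]),np.linalg.norm(d))
print('tray',world('top0','top',np.array([(510,60),(720,60),(510,285),(705,285)])/4+140,0.018))
go(0.58,-0.14,0.25,np.arctan2(.992,.129))
E
```

```text
[[ 0.6214 -0.1448  0.078 ]
 [ 0.5606 -0.1365  0.078 ]
 [ 0.5009 -0.1306  0.078 ]]
[[ 0.5368 -0.3136  0.121 ]] [[ 0.5355 -0.3083  0.159 ]] arm,pin [[ 0.5033 -0.3059  0.123 ]
 [ 0.5518 -0.2794  0.123 ]]
[[0.4793 0.3899 0.013 ]
 [0.4023 0.4024 0.013 ]
 [0.4679 0.311  0.013 ]
 [0.3738 0.3102 0.013 ]
 [0.4715 0.2085 0.013 ]
 [0.3859 0.2343 0.013 ]
 [0.573  0.3863 0.013 ]
 [0.5827 0.2903 0.013 ]]
[0.4408 0.3962 0.013 ] -0.16084632515636302 0.07799369744218719
[0.4208 0.3106 0.013 ] 0.009542267170046541 0.09410570320080053
[0.4287 0.2214 0.013 ] -0.2920981131605256 0.08935428844979286
[0.5778 0.3383 0.013 ] 1.6719195296786504 0.09643333297500806
tray [[0.7312 0.2301 0.018 ]
 [0.7318 0.1021 0.018 ]
 [0.5912 0.2268 0.018 ]
 [0.5919 0.11   0.018 ]]
shift mm [-319.9 -479.8  -19. ] yaw -1.171 q1,q7 [ 1.06 -0.08] clock 0.15 tilt tool z [-0.0006  0.0012 -1.    ]
wz options -2.612 0.529
```

Request:
servo_tool:
  increments: [-32,-48,0,0,0,0,85,-32,-48,0,0,0,0,85,-32,-48,0,0,0,0,85,-32,-48,0,0,0,0,85,-32,-48,0,0,0,0,85,-32,-48,0,0,0,0,60,-32,-48,0,0,0,0,40,-32,-48,0,0,0,0,40]

```text
clock: 1.15
tcp_pos: [0.5175, -0.2349, 0.2312]
orientation: [2.618, -1.736, -0.0]
contact_force: [0.1, -0.8, 0.1]
grip_width: 0.04
```

Request:
servo_tool:
  increments: [-32,-48,0,0,0,0,40,-32,-48,0,0,0,0,40,0,0,0,0,0,0.176,40,0,0,0,0,0,0.176,40,0,0,0,0,0,0.176,40,0,0,0,0,0,0,40,0,0,0,0,0,0,40,0,0,0,0,0,0,40]

```text
clock: 2.15
tcp_pos: [0.5803, -0.1403, 0.2313]
orientation: [2.077, -2.357, -0.0]
contact_force: [0.2, -1.4, -0.1]
grip_width: 0.0401
```

```bash
python3 - <<'E'
from h import *
go(0.561,-0.1365,0.055,1.441)
snap('wrist','w1')
E
```

```text
shift mm [ -1.3  19.6 176.3] yaw -1.697 q1,q7 [ 0.21 -1.6 ] clock 2.15 tilt tool z [-0.0001  0.0001 -1.    ]
wz options -3.138 0.003
```

View pics/w1.png

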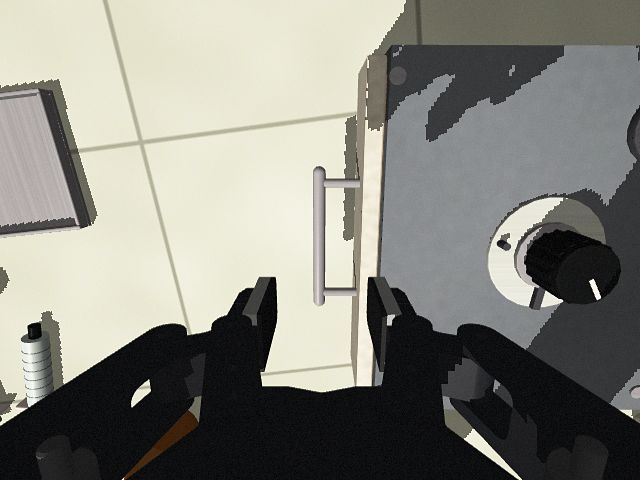

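```bash
python3 - <<'E'
from h import *
w=world('w1','wrist',[(319,172),(319,300),(319,236)],0.0775);print(w, world('w1','wrist',[(319,200),(319,260),(375,200)]))
go(*w[2][:2],0.055,1.441)
E
```

```text
[[ 0.6224 -0.1439  0.0775]
 [ 0.5055 -0.1287  0.0775]
 [ 0.5669 -0.1367  0.0775]] [[ 0.5988 -0.1409  0.0775]
 [ 0.5447 -0.1338  0.0776]
 [ 0.5961 -0.1862  0.0964]]
shift mm [ -1.9  13.7 176.3] yaw -1.698 q1,q7 [ 0.21 -1.6 ] clock 2.2 tilt tool z [-0.      0.0001 -1.    ]
wz options -3.139 0.003
```

Request:
servo_tool:
  increments: [-2,16,20,0,0,0,30,0,0,30,0,0,0,30,0,0,30,0,0,0,30,0,0,30,0,0,0,30,0,0,25,0,0,0,30,0,0,20,0,0,0,30,0,0,15,0,0,0,30,0,0,6,0,0,0,30]

```text
clock: 3.2
tcp_pos: [0.5643, -0.1363, 0.0554]
orientation: [2.074, -2.358, -0.001]
contact_force: [-12.6, 3.5, 37.4]
grip_width: 0.0297
```

Request:
servo_tool:
  increments: [0,0,0,0,0,0,0,0,0,0,0,0,0,0,0,0,0,0,0,0,0,0,0,0,0,0,0,0,0,0,0,0,0,0,0,0,0,0,0,0,0,0,0,0,0,0,0,0,0,0,0,0,0,0,0,0]
  squeeze: 40

```text
clock: 4.2
tcp_pos: [0.5654, -0.1359, 0.056]
orientation: [-2.074, 2.358, -0.001]
contact_force: [-0.7, 2.3, 6.2]
grip_width: 0.0095
```

Request:
servo_tool:
  increments: [-8,0,0,0,0,0,0,-20,0,0,0,0,0,0,-28,0,0,0,0,0,0,-30,0,0,0,0,0,0,-30,0,0,0,0,0,0,-30,0,0,0,0,0,0,-25,0,0,0,0,0,0,-10,0,0,0,0,0,0]

```text
clock: 5.2
tcp_pos: [0.5889, 0.0447, 0.056]
orientation: [-2.075, 2.356, -0.002]
contact_force: [-0.2, -1.7, 6.9]
grip_width: 0.0091
```

Request:
servo_tool:
  increments: [0,0,0,0,0,0,30,0,0,0,0,0,0,30,0,0,-15,0,0,0,30,0,0,-40,0,0,0,30,0,0,-50,0,0,0,30,0,0,-50,0,0,0,50,40,0,-40,0,0,0,85,45,0,0,0,0,0,85]

```text
clock: 6.2
tcp_pos: [0.5788, -0.0419, 0.2553]
orientation: [-2.072, 2.354, -0.008]
contact_force: [-0.3, 0.2, 0.2]
grip_width: 0.0822
```

```bash
python3 - <<'E'
from h import *
snap('wrist','w2'); snap('top','top1')
crop('top1',330,120,580,310,3,'c3')
go(0.5,0,.2)
E
```

```text
(570, 750, 3)
shift mm [-37.9  82.2  51.8] yaw -1.709 q1,q7 [ 0.03 -1.76] clock 6.3 tilt tool z [ 0.0015 -0.0036 -1.    ]
```

View pics/w2.png

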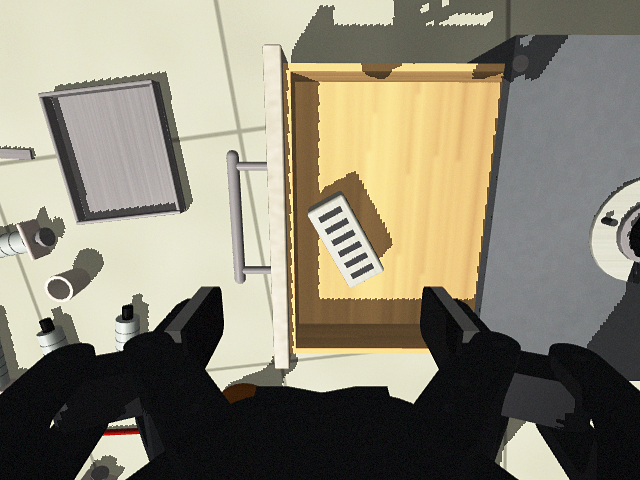

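View pics/c3.png

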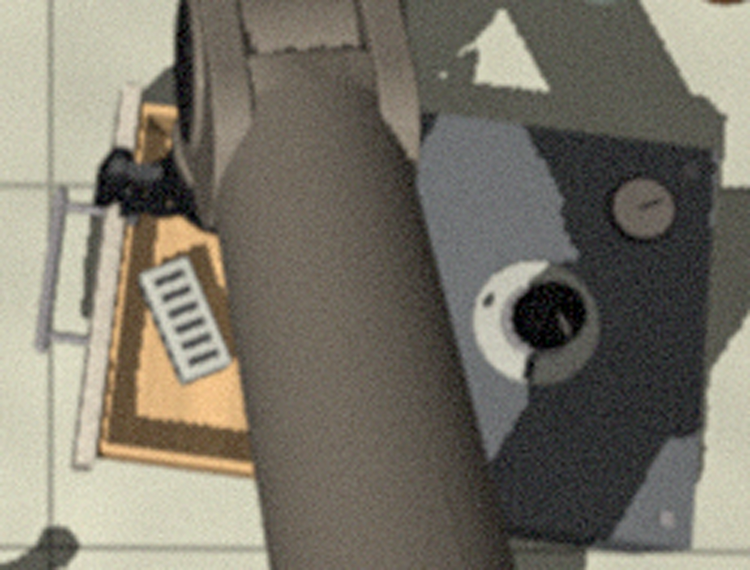

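```bash
python3 - <<'E'
from h import *
w=world('w2','wrist',[(308,207),(340,191),(383,268),(351,288)],0.072);print(w, world('w2','wrist',[(345,238),(430,150)]))
c=w.mean(0); a=(w[2]+w[3]-w[0]-w[1])/2; print(c,np.linalg.norm(a),np.arctan2(a[1],a[0]))
print('drawer corners',world('w2','wrist',[(288,64),(500,66),(294,352),(476,348)],0.088), 'handle',world('w2','wrist',[(233,153),(240,281)],0.077))
go(*c[:2],0.048,np.arctan2(a[1],a[0])+np.pi/2)
w=world('w2','wrist',[(75,87+5),(150,86),(180,207),(80,215)],0.018);print(w)
E
```

```text
[[ 0.5887 -0.0304  0.072 ]
 [ 0.6    -0.0624  0.072 ]
 [ 0.5181 -0.0963  0.072 ]
 [ 0.5008 -0.0623  0.072 ]] [[ 0.5538 -0.062   0.0722]
 [ 0.6249 -0.1589  0.0369]]
[ 0.5519 -0.0628  0.072 ] 0.09104782715525754 -2.772767984494409
drawer corners [[ 0.711  -0.0315  0.088 ]
 [ 0.6873 -0.2038  0.088 ]
 [ 0.4455  0.0032  0.088 ]
 [ 0.4266 -0.1803  0.088 ]] handle [[0.6471 0.0296 0.077 ]
 [0.5245 0.0465 0.077 ]]
shift mm [ 16.8  22.4 204.1] yaw -1.709 q1,q7 [ 0.03 -1.76] clock 6.3 tilt tool z [ 0.0015 -0.0036 -1.    ]
wz options -0.507 2.635
[[0.7281 0.1932 0.018 ]
 [0.7238 0.1156 0.018 ]
 [0.5977 0.1141 0.018 ]
 [0.6031 0.2271 0.018 ]]
```

Request:
servo_tool:
  increments: [17,22,20,0,0,0,56,0,0,20,0,0,-0.169,56,0,0,20,0,0,-0.169,56,0,0,20,0,0,-0.169,56,0,0,30,0,0,0,56,0,0,30,0,0,0,56,0,0,25,0,0,0,56,0,0,0,0,0,0,56]

```text
clock: 7.3
tcp_pos: [0.5512, -0.0552, 0.084]
orientation: [2.598, -1.763, -0.006]
contact_force: [0.5, 0.6, 0.3]
grip_width: 0.056
```

```bash
python3 - <<'E'
from h import *
go(0.5519,-0.0628,0.047,-1.202)
snap('wrist','w3')
E
```

```text
shift mm [ 7.4  2.1 37. ] yaw -1.192 q1,q7 [ 0.11 -1.3 ] clock 7.3 tilt tool z [-0.0042  0.     -1.    ]
wz options 0.01 -3.132
```

View pics/w3.png

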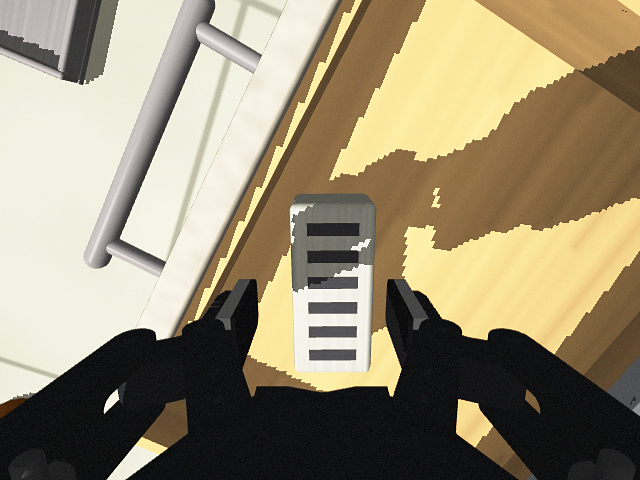

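Request:
servo_tool:
  increments: [7,0,10,0,0,0,56,0,0,10,0,0,0,56,0,0,10,0,0,0,56,0,0,6,0,0,0,56,0,0,0,0,0,0,30,0,0,0,0,0,0,30,0,0,0,0,0,0,30,0,0,0,0,0,0,30]
  squeeze: 40

```text
clock: 8.35
tcp_pos: [0.5556, -0.0615, 0.0494]
orientation: [-2.6, 1.764, -0.0]
contact_force: [-0.0, -0.2, -1.5]
grip_width: 0.0395
```

Request:
servo_tool:
  increments: [0,0,-10,0,0,0,30,0,0,-25,0,0,0,30,0,0,-35,0,0,0,30,0,0,-35,0,0,0,30,0,0,-10,0,0,0.125,30,0,0,0,0,0,0.125,30,0,0,0,0,0,0.125,30,0,0,0,0,0,0,30]

```text
clock: 9.35
tcp_pos: [0.5557, -0.0614, 0.165]
orientation: [-2.227, 2.216, -0.001]
contact_force: [0.5, -0.4, -1.4]
grip_width: 0.0393
```

```bash
python3 - <<'E'
from h import *
go(0.6625,0.17,0.02,-1.571)
snap('wrist','w4')
E
```

```text
shift mm [-230.9 -107.9  145. ] yaw -1.566 q1,q7 [ 0.07 -1.6 ] clock 9.35 tilt tool z [ 0.0007 -0.0001 -1.    ]
wz options 0.005 -3.136
```

View pics/w4.png

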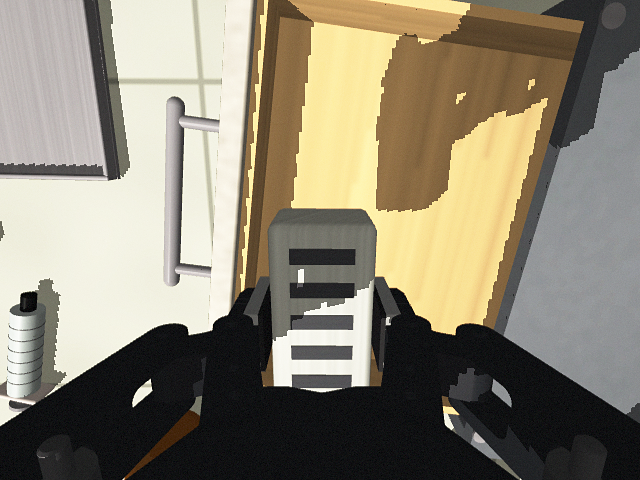

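Request:
servo_tool:
  increments: [-46,-22,0,0,0,0,30,-46,-22,0,0,0,0,30,-46,-22,0,0,0,0,30,-46,-21,0,0,0,0,30,-46,-21,0,0,0,0,30,0,0,30,0,0,0,30,0,0,30,0,0,0,30,0,0,20,0,0,0,30]

```text
clock: 10.4
tcp_pos: [0.6621, 0.1687, 0.0827]
orientation: [2.227, -2.214, -0.001]
contact_force: [0.8, -0.5, -0.6]
grip_width: 0.0394
```

```bash
python3 - <<'E'
from h import *
go(0.6625,0.17,0.0165,-1.571)
snap('wrist','w5')
E
```

```text
shift mm [-1.4 -0.5 66.2] yaw -1.565 q1,q7 [-0.26 -1.98] clock 10.4 tilt tool z [-0.0017 -0.0004 -1.    ]
wz options 0.006 -3.136
```

View pics/w5.png

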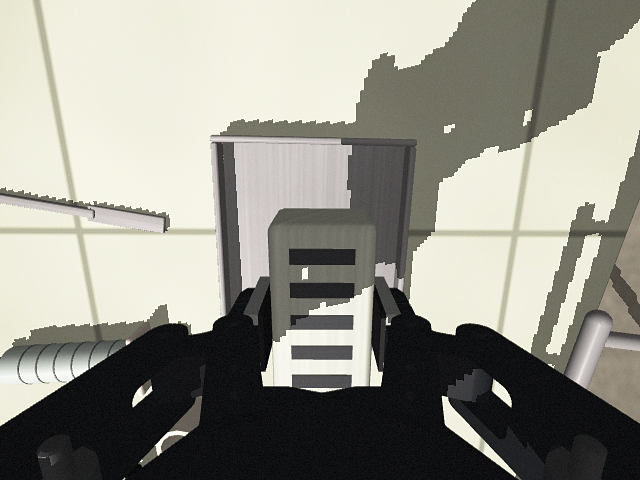

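Request:
servo_tool:
  increments: [0,0,20,0,0,0,30,0,0,20,0,0,0,30,0,0,14,0,0,0,30,0,0,8,0,0,0,30,0,0,4,0,0,0,30,0,0,0,0,0,0,30,0,0,0,0,0,0,56,0,0,0,0,0,0,56]

```text
clock: 11.45
tcp_pos: [0.6633, 0.1691, 0.019]
orientation: [-2.225, 2.216, -0.001]
contact_force: [0.4, 0.6, 0.5]
grip_width: 0.056
```

Request:
servo_tool:
  increments: [0,0,-20,0,0,0,56,0,0,-40,0,0,0,56,0,0,-50,0,0,0,56,0,0,-50,0,0,0,56,0,0,-40,0,0,0,56,-30,40,-20,0,0,0,56,-20,50,0,0,0,0,56,0,0,0,0,0,0,56]

```text
clock: 12.45
tcp_pos: [0.5689, 0.2218, 0.2405]
orientation: [-2.232, 2.209, 0.002]
contact_force: [0.8, -0.2, -0.1]
grip_width: 0.0557
```

```bash
python3 - <<'E'
from h import *
go(0.5778,0.3383,0.2,0.1)
snap('wrist','w6');snap('top','top2')
E
```

```text
shift mm [-116.4  -10.1   40.7] yaw -1.561 q1,q7 [-0.35 -2.09] clock 12.45 tilt tool z [ 0.0002  0.0018 -1.    ]
wz options -1.661 1.481
```

View pics/w6.png

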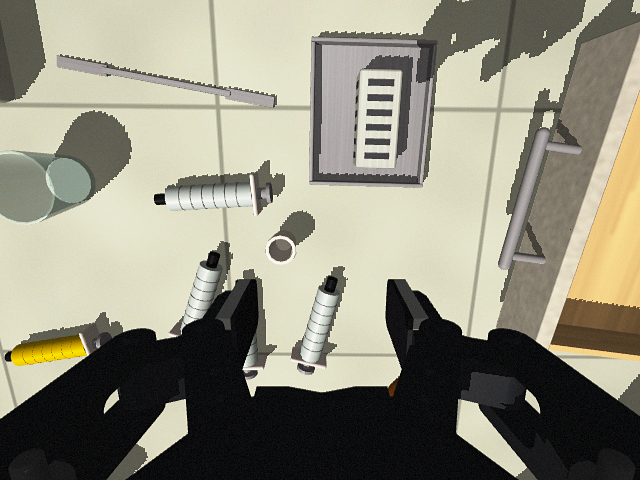

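View pics/top2.png

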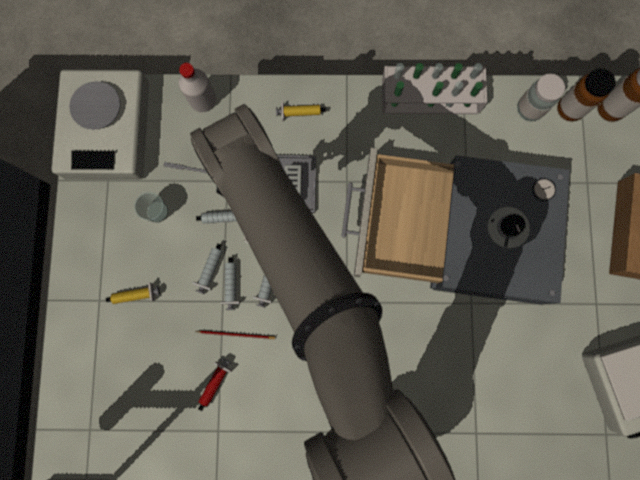

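```bash
python3 - <<'E'
from h import *
P=cloud('top2','top')
pd=np.array([.129,.992]);pd/=np.linalg.norm(pd); ac=np.array([pd[1],-pd[0]])  # ac ~ +x world
h=np.array([0.588,0.0445])
q=P[...,:2]-h; s=q@pd; t=q@ac
m=(abs(P[...,2]-.038)<.012)&(abs(t)<.15)&(s<-.02)&(s>-.2)
print('s',np.percentile(s[m],[.5,2,50,98,99.5]),'t',np.percentile(t[m],[.5,2,50,98,99.5]))
for lo,hi in [(.08,.095),(.096,.104),(.106,.115)]:
    m=(P[...,2]>lo)&(P[...,2]<hi)&(abs(t)<.16)&(s<0.02)&(s>-.45)
    print(lo,m.sum(),np.percentile(s[m],[1,5,50,95,99]),np.percentile(t[m],[1,5,50,95,99]))
# syringes
crop('top2',180,190,290,320,6,'c4')
E
```

```text
s [-0.1993 -0.1972 -0.1322 -0.0668 -0.0453] t [-0.1354 -0.1211  0.0002  0.1264  0.129 ]
0.08 1059 [-0.4168 -0.2643 -0.0856 -0.0411 -0.0048] [-0.1508 -0.1504 -0.0118  0.1334  0.1389]
0.096 795 [-0.4147 -0.2973 -0.0498 -0.0422 -0.0413] [-0.1509 -0.1472 -0.0118  0.1285  0.143 ]
0.106 11227 [-0.4477 -0.4387 -0.3331 -0.2425 -0.2344] [-0.1485 -0.1383 -0.0151  0.135   0.1464]
(780, 660, 3)
```

View pics/c4.png

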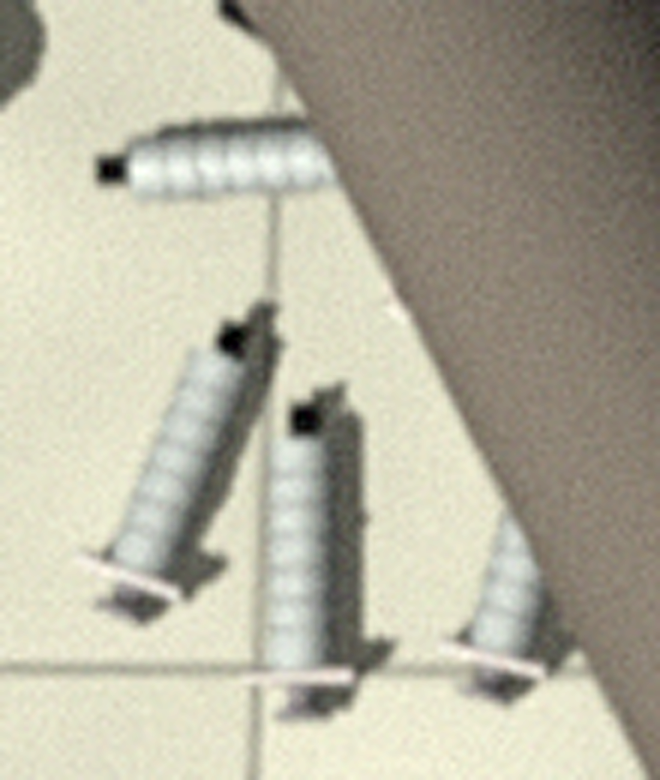

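```bash
python3 - <<'E'
from h import *
w=world('w6','wrist',[(167,197),(252,193),(330,292),(314,358)],0.013)
for i in (0,2):
    d=w[i]-w[i+1]; print(w[i],w[i+1],(w[i]+w[i+1])/2,np.arctan2(d[1],d[0]),np.linalg.norm(d))
go(0.576,0.337,0.15,0.09)
E
```

```text
[0.5769 0.3879 0.013 ] [0.5821 0.2963 0.013 ] [0.5795 0.3421 0.013 ] 1.6273815608539248 0.09175242718831612
[0.4679 0.2108 0.013 ] [0.3802 0.2291 0.013 ] [0.424  0.2199 0.013 ] -0.20448904824711406 0.08965079527557578
shift mm [-118.2   -3.7   90.1] yaw -1.566 q1,q7 [-0.35 -2.09] clock 12.55 tilt tool z [ 0.0023  0.0005 -1.    ]
wz options -1.656 1.485
```

Request:
servo_tool:
  increments: [-40,-2,0,0,0,-0.182,56,0,0,0,0,0,-0.182,56,0,0,0,0,0,-0.182,56,0,0,0,0,0,-0.182,56,0,0,0,0,0,-0.182,56,0,0,0,0,0,-0.182,56,0,0,0,0,0,-0.182,56,0,0,0,0,0,-0.182,56]

```text
clock: 13.55
tcp_pos: [0.576, 0.2572, 0.2386]
orientation: [3.137, -0.169, 0.001]
contact_force: [-0.4, -0.3, -0.9]
grip_width: 0.0556
```

```bash
python3 - <<'E'
from h import *
go(0.579,0.34,0.15,0.07)
E
```

```text
shift mm [ -6.  -82.7  88.6] yaw -0.108 q1,q7 [-0.19 -0.8 ] clock 13.55 tilt tool z [ 0.0007 -0.0002 -1.    ]
wz options -0.178 2.964
```

Request:
servo_tool:
  increments: [-3,-41,20,0,0,0,56,-3,-42,20,0,0,0,56,0,0,25,0,0,-0.178,56,0,0,25,0,0,0,56,0,0,0,0,0,0,56,0,0,0,0,0,0,56,0,0,0,0,0,0,56,0,0,0,0,0,0,56]

```text
clock: 14.55
tcp_pos: [0.5781, 0.3419, 0.1494]
orientation: [-3.139, -0.105, -0.002]
contact_force: [-0.2, -0.5, 0.3]
grip_width: 0.0565
```

```bash
python3 - <<'E'
from h import *
go(0.579,0.34,0.002,0.07)
snap('wrist','w7')
E
```

```text
shift mm [  0.5   2.1 147.4] yaw 0.067 q1,q7 [-0.3 -0.8] clock 14.55 tilt tool z [ 0.0015  0.0007 -1.    ]
wz options -0.003 3.138
```

View pics/w7.png

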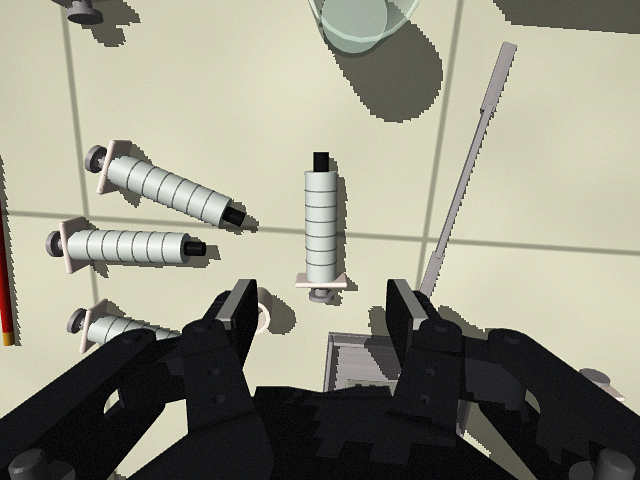

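```bash
python3 - <<'E'
from h import *
w=world('w7','wrist',[(321,172),(321,280),(226,211),(118,168),(185,248),(76,245),(178,335),(95,325)],0.013)
for i in range(0,8,2):
    d=w[i]-w[i+1]; print((w[i]+w[i+1])/2,np.arctan2(d[1],d[0]),np.linalg.norm(d), 'cap',w[i])
a=(w[0]+w[1])/2
go(a[0],a[1],0.002,0.07)
print('vial',world('w7','wrist',[(262,300),(250,310)]))
E
```

```text
[0.5788 0.3384 0.013 ] 1.6364869886625046 0.09211663587523644 cap [0.5758 0.3843 0.013 ]
[0.4577 0.3623 0.013 ] -0.32896607245899606 0.08999556599102013 cap [0.5003 0.3478 0.013 ]
[0.42   0.3121 0.013 ] 0.037024606224794386 0.09132642259369152 cap [0.4657 0.3137 0.013 ]
[0.4194 0.2333 0.013 ] -0.070739686596195 0.07399941666858725 cap [0.4563 0.2307 0.013 ]
shift mm [  0.4   3.6 147.2] yaw 0.067 q1,q7 [-0.3 -0.8] clock 14.6 tilt tool z [ 0.0012  0.0005 -1.    ]
wz options -0.003 3.138
vial [[0.5338 0.2778 0.0284]
 [0.5508 0.3419 0.1682]]
```

Request:
servo_tool:
  increments: [0,4,30,0,0,0,50,0,0,40,0,0,0,50,0,0,40,0,0,0,50,0,0,25,0,0,0,50,0,0,12,0,0,0,50,0,0,0,0,0,0,50,0,0,0,0,0,0,15,0,0,0,0,0,0,15]

```text
clock: 15.6
tcp_pos: [0.5789, 0.3385, 0.003]
orientation: [-3.138, -0.105, -0.004]
contact_force: [-0.4, -0.3, 4.3]
grip_width: 0.0247
```

Request:
servo_tool:
  increments: [0,0,0,0,0,0,15,0,0,0,0,0,0,15,0,0,-10,0,0,0,15,0,0,-30,0,0,0,15,0,0,-40,0,0,0,15,0,0,-40,0,0,0,15,0,0,-40,0,0,0,15,0,0,0,0,0,0,15]

```text
clock: 16.6
tcp_pos: [0.5796, 0.3392, 0.1658]
orientation: [-3.136, -0.105, -0.01]
contact_force: [-0.2, 0.5, -0.5]
grip_width: 0.0249
```

```bash
python3 - <<'E'
from h import *
go(0.6505,-0.0948,0.16,-0.129)
snap('wrist','w8')
E
```

```text
shift mm [ 41.7 437.8   4.6] yaw 0.067 q1,q7 [-0.29 -0.79] clock 16.6 tilt tool z [ 0.006   0.0039 -1.    ]
wz options 0.196 -2.946
```

View pics/w8.png

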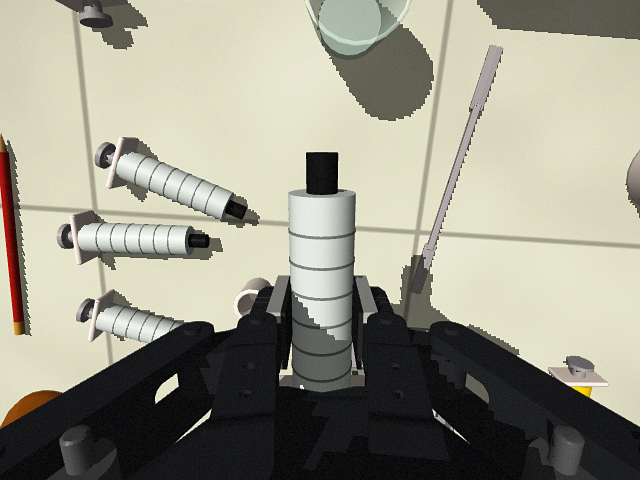

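Request:
servo_tool:
  increments: [5,50,0,0,0,0,15,5,56,0,0,0,0,15,5,56,0,0,0,0,15,5,56,0,0,0,0,15,5,56,0,0,0,0,15,5,56,0,0,0,0,15,5,56,0,0,0,0,15,6,51,0,0,0,0,15]

```text
clock: 17.65
tcp_pos: [0.6469, -0.098, 0.1598]
orientation: [3.14, 0.104, -0.004]
contact_force: [1.0, -0.2, -0.7]
grip_width: 0.0244
```

Request:
servo_tool:
  increments: [0,0,0,0,0,0.098,15,0,0,0,0,0,0.098,15,0,0,0,0,0,0,15,0,0,0,0,0,0,15,0,0,20,0,0,0,15,0,0,20,0,0,0,15,0,0,0,0,0,0,15,0,0,0,0,0,0,15]

```text
clock: 18.65
tcp_pos: [0.6481, -0.0955, 0.121]
orientation: [-3.135, 0.202, 0.001]
contact_force: [-0.1, -1.0, -0.8]
grip_width: 0.0247
```

```bash
python3 - <<'E'
from h import *
go(0.6505,-0.0948,0.043,-0.129)
snap('wrist','w9')
E
```

```text
shift mm [ 2.4 -1.  78. ] yaw -0.129 q1,q7 [ 0.31 -0.28] clock 18.65 tilt tool z [-0.0004  0.0002 -1.    ]
wz options 0.0 -3.141
```

View pics/w9.png

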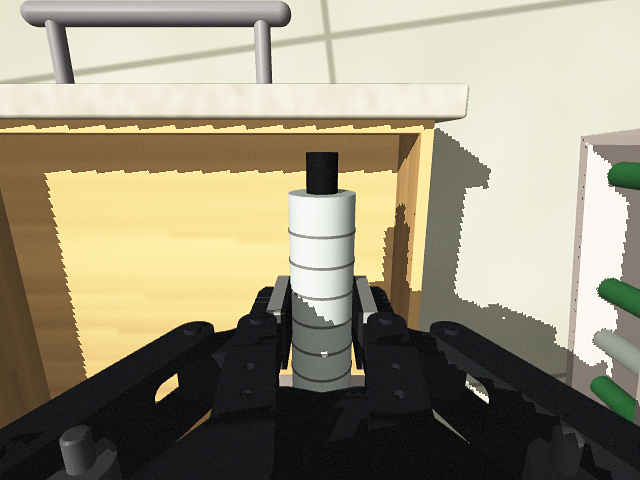

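Request:
servo_tool:
  increments: [0,0,25,0,0,0,15,0,0,20,0,0,0,15,0,0,15,0,0,0,15,0,0,10,0,0,0,15,0,0,7,0,0,0,15,0,0,0,0,0,0,15,0,0,0,0,0,0,40,0,0,0,0,0,0,40]

```text
clock: 19.7
tcp_pos: [0.6486, -0.0956, 0.045]
orientation: [3.135, -0.203, 0.002]
contact_force: [0.1, 0.7, 0.8]
grip_width: 0.04
```

Request:
servo_tool:
  increments: [0,0,-10,0,0,0,40,0,0,-30,0,0,0,40,0,0,-40,0,0,0,40,0,0,-50,0,0,0,40,0,0,-30,0,0,0,40,0,0,0,0,0,0,40,0,0,0,0,0,0,40,0,0,0,0,0,0,40]

```text
clock: 20.7
tcp_pos: [0.6472, -0.0956, 0.2029]
orientation: [-3.135, 0.202, 0.004]
contact_force: [-0.1, 0.1, -0.2]
grip_width: 0.0401
```

```bash
python3 - <<'E'
from h import *
go(0.58,0.31,0.2,1.57)
snap('wrist','w10')
E
```

```text
shift mm [-118.7 -393.5    3.2] yaw -0.129 q1,q7 [ 0.33 -0.24] clock 20.7 tilt tool z [-0.0024  0.0002 -1.    ]
wz options -1.699 1.443
```

View pics/w10.png

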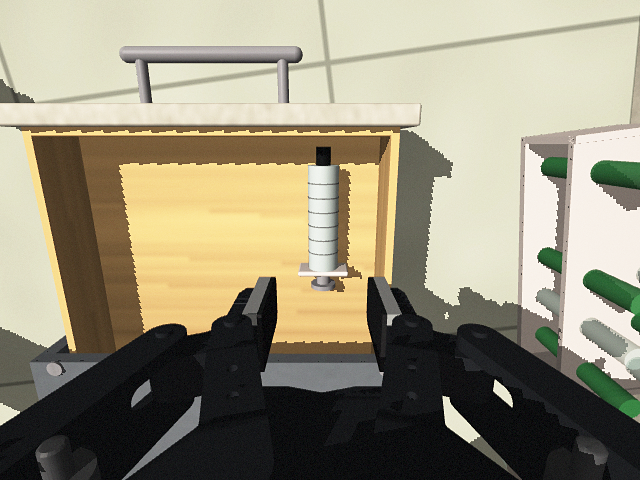

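Request:
servo_tool:
  increments: [-31,-41,0,0,0,-0.0,50,-31,-41,0,0,0,0,50,-31,-41,0,0,0,0,50,-32,-41,0,0,0,0,50,-32,-41,0,0,0,0,50,-31,-40,0,0,0,0,50,-31,-40,0,0,0,0,50,-31,-40,0,0,0,0,50]

```text
clock: 21.75
tcp_pos: [0.4407, 0.26, 0.2038]
orientation: [3.135, -0.203, -0.001]
contact_force: [0.5, 1.2, 1.1]
grip_width: 0.05
```

Request:
servo_tool:
  increments: [0,0,0,0,0,-0.187,50,0,0,0,0,0,-0.187,50,0,0,0,0,0,-0.187,50,0,0,0,0,0,-0.187,50,0,0,0,0,0,-0.187,50,0,0,0,0,0,-0.187,50,0,0,0,0,0,-0.187,50,0,0,0,0,0,-0.187,50]

```text
clock: 22.75
tcp_pos: [0.4416, 0.2587, 0.2037]
orientation: [-2.429, -1.991, 0.002]
contact_force: [0.3, 0.1, -0.5]
grip_width: 0.0499
```

```bash
python3 - <<'E'
from h import *
go(0.424,0.22,0.002,1.37)
snap('wrist','w11')
E
```

```text
shift mm [-41.2  -9.5 201.7] yaw 1.373 q1,q7 [0.05 0.43] clock 22.75 tilt tool z [-0.0012 -0.0004 -1.    ]
wz options 0.003 -3.138
```

View pics/w11.png

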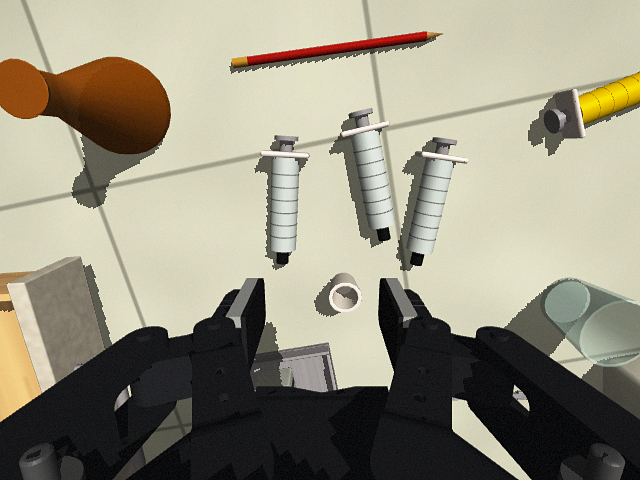

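```bash
python3 - <<'E'
from h import *
w=world('w11','wrist',[(283,251),(285.5,158),(381,227),(364,136),(421,250),(439,161)],0.013)
for i in range(0,6,2):
    d=w[i]-w[i+1]; print((w[i]+w[i+1])/2,np.arctan2(d[1],d[0]),np.linalg.norm(d), 'cap',w[i])
a=(w[0]+w[1])/2;d=w[0]-w[1]
go(a[0],a[1],0.002,np.arctan2(d[1],d[0])+np.pi/2)
print(get_obs()['joints'])
E
```

```text
[0.4294 0.2235 0.013 ] -0.25262212888507907 0.09173568620476458 cap [0.4738 0.212  0.013 ]
[0.4242 0.3117 0.013 ] 0.02415937177268061 0.08873183634437085 cap [0.4686 0.3127 0.013 ]
[0.4581 0.3623 0.013 ] -0.3163482460702742 0.08834668790875438 cap [0.5    0.3486 0.013 ]
shift mm [-36.6  -5.2 201.6] yaw 1.38 q1,q7 [0.05 0.44] clock 22.8 tilt tool z [-0.0014 -0.0004 -1.    ]
wz options 0.062 -3.079
[ 0.0549  0.3573 -0.8536  1.926   0.3179  0.9999  0.4376]
```

Request:
servo_tool:
  increments: [-37,-5,20,0,0,0.06,50,0,0,40,0,0,0,50,0,0,40,0,0,0,50,0,0,40,0,0,0,50,0,0,30,0,0,0,50,0,0,18,0,0,0,50,0,0,8,0,0,0,50,0,0,0,0,0,0,50]

```text
clock: 23.8
tcp_pos: [0.4297, 0.2239, 0.0084]
orientation: [2.495, 1.909, 0.0]
contact_force: [-0.0, -0.9, -0.1]
grip_width: 0.0501
```

```bash
python3 - <<'E'
from h import *
go(0.4294,0.2235,0.002,1.318)
snap('wrist','w12')
E
```

```text
shift mm [-0.4 -0.2  6.4] yaw 1.307 q1,q7 [-0.1   0.13] clock 23.8 tilt tool z [ 0.0001  0.     -1.    ]
wz options -0.011 3.13
```

View pics/w12.png

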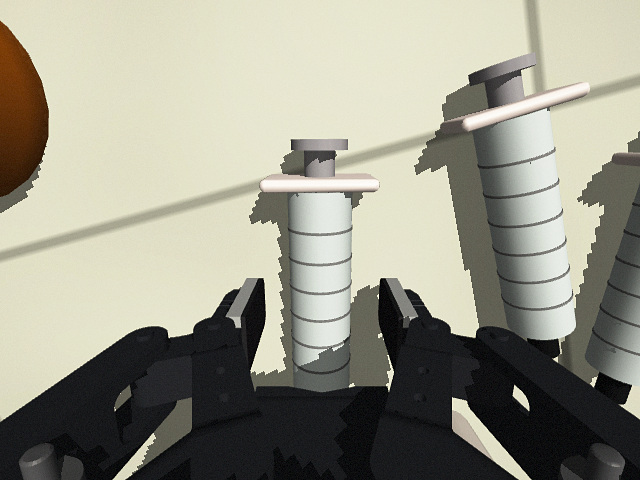

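Well centred. Lower 5 mm, close, lift.

Request:
servo_tool:
  increments: [0,0,5,0,0,0,50,0,0,0,0,0,0,15,0,0,0,0,0,0,15,0,0,0,0,0,0,15,0,0,0,0,0,0,15,0,0,-10,0,0,0,15,0,0,-30,0,0,0,15,0,0,-40,0,0,0,15]

```text
clock: 24.85
tcp_pos: [0.4288, 0.2233, 0.0839]
orientation: [-2.493, -1.91, 0.003]
contact_force: [0.7, -0.3, -0.3]
grip_width: 0.0244
```

Request:
servo_tool:
  increments: [0,0,-40,0,0,0.18,15,0,0,-40,0,0,0.18,15,0,0,0,0,0,0.18,15,0,0,0,0,0,0.18,15,0,0,0,0,0,0.18,15,0,0,0,0,0,0.18,15,0,0,0,0,0,0.18,15,0,0,0,0,0,0.18,15]

```text
clock: 25.85
tcp_pos: [0.4292, 0.2237, 0.1636]
orientation: [-3.134, 0.218, 0.0]
contact_force: [0.5, -0.2, -0.7]
grip_width: 0.0245
```

```bash
python3 - <<'E'
from h import *
go(0.5975,-0.09,0.16,-0.129)
E
```

```text
shift mm [210.  287.5   3.5] yaw -0.139 q1,q7 [-0.16 -0.93] clock 25.85 tilt tool z [-0.0002  0.0003 -1.    ]
wz options -0.01 3.132
```

Request:
servo_tool:
  increments: [26,36,0,0,0,-0.01,15,26,36,0,0,0,0,15,26,36,0,0,0,0,15,26,36,0,0,0,0,15,26,36,0,0,0,0,15,26,36,0,0,0,0,15,27,36,0,0,0,0,15,27,35,0,0,0,0,15]

```text
clock: 26.85
tcp_pos: [0.6027, -0.0882, 0.1637]
orientation: [-3.135, 0.193, 0.0]
contact_force: [0.9, -0.3, -0.8]
grip_width: 0.0241
```

Request:
servo_tool:
  increments: [0,0,0,0,0,0,15,0,0,0,0,0,0,15,0,0,10,0,0,0,15,0,0,15,0,0,0,15,0,0,10,0,0,0,15,0,0,5,0,0,0,15,0,0,0,0,0,0,15,0,0,0,0,0,0,15]

```text
clock: 27.85
tcp_pos: [0.6027, -0.0871, 0.1236]
orientation: [-3.136, 0.193, -0.001]
contact_force: [0.2, -0.4, -0.1]
grip_width: 0.0245
```

```bash
python3 - <<'E'
from h import *
go(0.5975,-0.09,0.045,-0.129)
snap('wrist','w13')
E
```

```text
shift mm [-4.8  3.5 78.6] yaw -0.123 q1,q7 [ 0.31 -0.27] clock 27.85 tilt tool z [ 0.0006 -0.     -1.    ]
wz options 0.006 -3.136
```

View pics/w13.png

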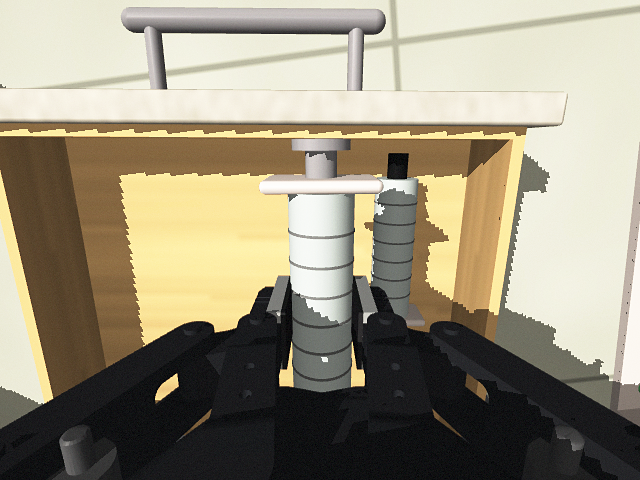

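Request:
servo_tool:
  increments: [-5,3,20,0,0,0,15,0,0,22,0,0,0,15,0,0,18,0,0,0,15,0,0,11,0,0,0,15,0,0,7,0,0,0,15,0,0,0,0,0,0,15,0,0,0,0,0,0,40,0,0,0,0,0,0,40]

```text
clock: 28.9
tcp_pos: [0.5976, -0.0895, 0.046]
orientation: [3.136, -0.193, 0.002]
contact_force: [-0.1, 0.3, 0.6]
grip_width: 0.0399
```

Request:
servo_tool:
  increments: [0,0,-10,0,0,0,40,0,0,-30,0,0,0,40,0,0,-40,0,0,0,40,0,0,-50,0,0,0,40,0,0,-30,0,0,0,40,0,0,0,0,0,0,40,0,0,0,0,0,0,40,0,0,0,0,0,0,40]

```text
clock: 29.9
tcp_pos: [0.5962, -0.0895, 0.2041]
orientation: [-3.136, 0.193, 0.004]
contact_force: [0.2, -0.5, 0.3]
grip_width: 0.0405
```

```bash
python3 - <<'E'
from h import *
go(0.4242,0.3117,0.2,1.595)
snap('wrist','w14')
E
```

```text
shift mm [-219.9 -377.1    4.6] yaw -0.123 q1,q7 [ 0.34 -0.23] clock 29.9 tilt tool z [-0.0023  0.0002 -1.    ]
wz options -1.718 1.424
```

View pics/w14.png

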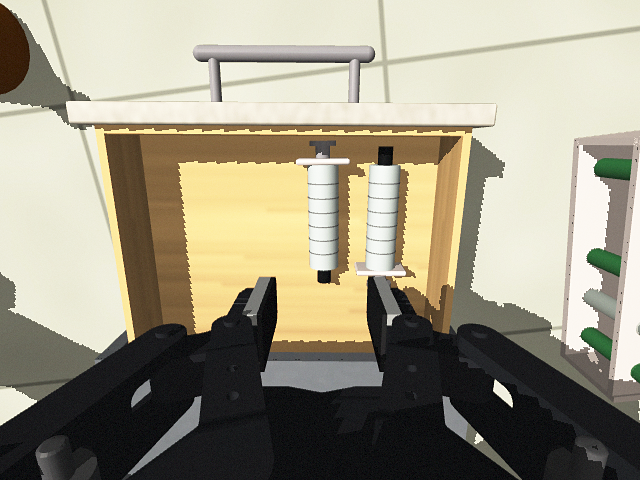

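Request:
servo_tool:
  increments: [-27,-47,0,0,0,0,45,-28,-47,0,0,0,0,45,-27,-47,0,0,0,0,45,-28,-47,0,0,0,0,45,-27,-47,0,0,0,0,45,-28,-47,0,0,0,0,45,-27,-47,0,0,0,0,45,-28,-47,0,0,0,0,45]

```text
clock: 30.95
tcp_pos: [0.4238, 0.3119, 0.2047]
orientation: [3.135, -0.193, -0.001]
contact_force: [0.3, 0.5, 0.4]
grip_width: 0.0451
```

Request:
servo_tool:
  increments: [0,0,0,0,0,-0.187,45,0,0,0,0,0,-0.187,45,0,0,0,0,0,-0.187,45,0,0,0,0,0,-0.187,45,0,0,0,0,0,-0.187,45,0,0,0,0,0,-0.187,45,0,0,0,0,0,-0.187,45,0,0,0,0,0,-0.187,45]

```text
clock: 31.95
tcp_pos: [0.4245, 0.3104, 0.2046]
orientation: [-2.423, -1.999, 0.002]
contact_force: [0.4, 0.8, 0.3]
grip_width: 0.0449
```

```bash
python3 - <<'E'
from h import *
go(0.4242,0.3117,0.007,1.595)
snap('wrist','w15')
print(get_obs()['joints'])
E
```

```text
shift mm [  1.4  -0.3 197.6] yaw 1.379 q1,q7 [-0.04  0.31] clock 31.95 tilt tool z [-0.0013 -0.0006 -1.    ]
wz options -0.216 2.926
[-0.0387  0.3902 -0.877   1.8932  0.3492  1.0208  0.3206]
```

View pics/w15.png

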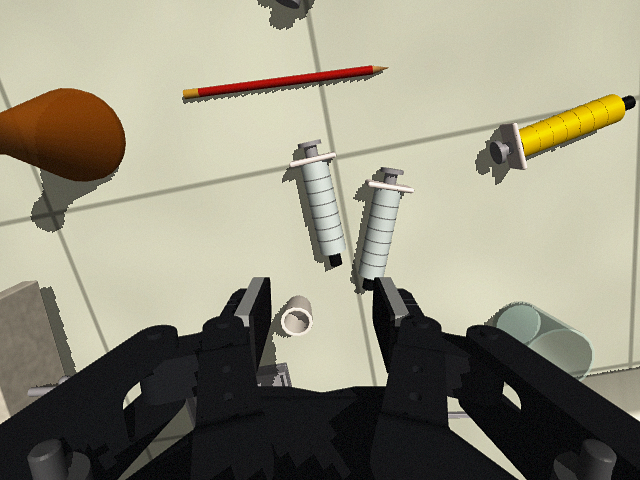

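Request:
servo_tool:
  increments: [1,0,20,0,0,-0.108,40,0,0,40,0,0,-0.108,40,0,0,40,0,0,0,40,0,0,40,0,0,0,40,0,0,30,0,0,0,40,0,0,18,0,0,0,40,0,0,9,0,0,0,40,0,0,0,0,0,0,40]

```text
clock: 33.0
tcp_pos: [0.4251, 0.3118, 0.0083]
orientation: [-2.202, -2.241, 0.0]
contact_force: [0.0, 0.4, 0.4]
grip_width: 0.0404
```

```bash
python3 - <<'E'
from h import *
go(0.4242,0.3117,0.002,1.595)
snap('wrist','w16')
E
```

```text
shift mm [-0.1 -0.9  6.3] yaw 1.588 q1,q7 [-0.2   0.24] clock 33.0 tilt tool z [-0.0001 -0.     -1.    ]
wz options -0.007 3.135
```

View pics/w16.png

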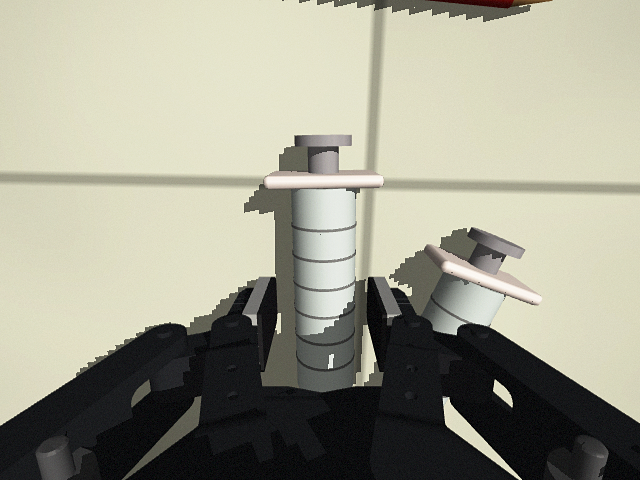

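Request:
servo_tool:
  increments: [1,0,5,0,0,0,40,0,0,0,0,0,0,15,0,0,0,0,0,0,15,0,0,0,0,0,0,15,0,0,0,0,0,0,15,0,0,-10,0,0,0,15,0,0,-30,0,0,0,15,0,0,-40,0,0,0,15]

```text
clock: 34.05
tcp_pos: [0.4243, 0.3121, 0.0838]
orientation: [-2.2, -2.241, 0.003]
contact_force: [0.9, 0.4, -0.7]
grip_width: 0.0241
```

Request:
servo_tool:
  increments: [0,0,-40,0,0,0,15,0,0,-40,0,0,0.184,15,0,0,0,0,0,0.184,15,0,0,0,0,0,0.184,15,0,0,0,0,0,0.184,15,0,0,0,0,0,0.184,15,0,0,0,0,0,0.184,15,0,0,0,0,0,0.184,15]

```text
clock: 35.05
tcp_pos: [0.4246, 0.3126, 0.1636]
orientation: [-3.107, -0.462, 0.0]
contact_force: [-0.2, -0.4, 0.0]
grip_width: 0.0249
```

Request:
servo_tool:
  increments: [0,0,0,0,0,0.184,15,0,0,0,0,0,0.184,15,0,0,0,0,0,0.06,15,0,0,0,0,0,0,15,20,50,0,0,0,0,15,20,50,0,0,0,0,15,20,50,0,0,0,0,15,20,50,0,0,0,0,15]

```text
clock: 36.05
tcp_pos: [0.4792, 0.1025, 0.1636]
orientation: [-3.135, 0.196, -0.0]
contact_force: [1.5, -0.1, -0.5]
grip_width: 0.0241
```

```bash
python3 - <<'E'
from h import *
go(0.5444,-0.083,0.13,-0.129)
snap('wrist','w17')
E
```

```text
shift mm [ 87.8 175.9  33.5] yaw -0.125 q1,q7 [ 0.05 -0.62] clock 36.05 tilt tool z [ 0.0003  0.0003 -1.    ]
wz options 0.004 -3.138
```

View pics/w17.png

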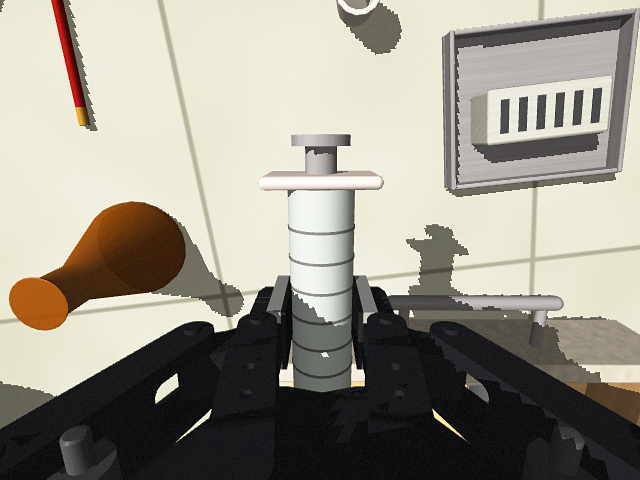

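Request:
servo_tool:
  increments: [22,44,0,0,0,0,15,22,44,0,0,0,0,15,22,44,0,0,0,0,15,22,44,0,0,0,0,15,0,0,0,0,0,0,15,0,0,20,0,0,0,15,0,0,20,0,0,0,15,0,0,0,0,0,0,15]

```text
clock: 37.1
tcp_pos: [0.5426, -0.0804, 0.1221]
orientation: [-3.135, 0.196, 0.005]
contact_force: [-0.1, -0.1, -0.7]
grip_width: 0.0247
```

```bash
python3 - <<'E'
from h import *
go(0.5444,-0.083,0.045,-0.129)
snap('wrist','w18')
E
```

```text
shift mm [ 2.4  2.4 77.1] yaw -0.125 q1,q7 [ 0.31 -0.26] clock 37.1 tilt tool z [-0.0034  0.001  -1.    ]
wz options 0.004 -3.138
```

View pics/w18.png

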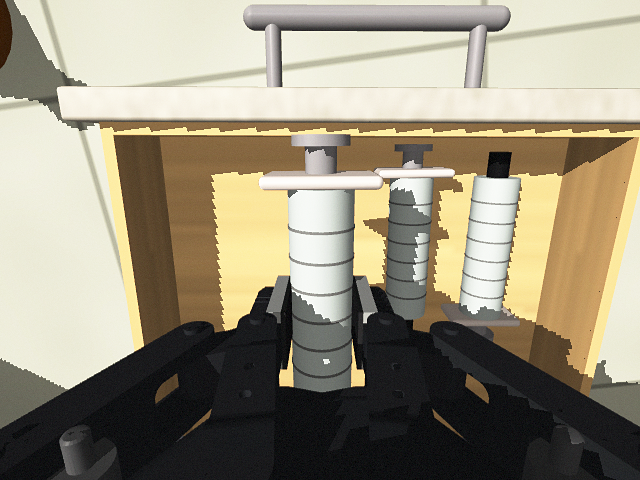

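Request:
servo_tool:
  increments: [0,3,20,0,0,0,15,0,0,22,0,0,0,15,0,0,17,0,0,0,15,0,0,11,0,0,0,15,0,0,6,0,0,0,15,0,0,0,0,0,0,15,0,0,0,0,0,0,40,0,0,0,0,0,0,40]

```text
clock: 38.15
tcp_pos: [0.5441, -0.0847, 0.0479]
orientation: [3.135, -0.2, 0.002]
contact_force: [-0.0, 0.1, -0.0]
grip_width: 0.0399
```

Request:
servo_tool:
  increments: [0,0,-10,0,0,0,40,0,0,-30,0,0,0,40,0,0,-40,0,0,0,40,0,0,-50,0,0,0,40,0,0,-30,0,0,0,40,0,0,0,0,0,0,40,0,0,0,0,0,0,40,0,0,0,0,0,0,40]

```text
clock: 39.15
tcp_pos: [0.5428, -0.0846, 0.2062]
orientation: [-3.135, 0.199, 0.003]
contact_force: [0.5, 0.6, -0.2]
grip_width: 0.0398
```

```bash
python3 - <<'E'
from h import *
go(0.458,0.3623,0.2,1.25)
snap('wrist','w19')
E
```

```text
shift mm [-140.7 -432.5    6.5] yaw -0.127 q1,q7 [ 0.34 -0.21] clock 39.15 tilt tool z [-0.0022  0.0003 -1.    ]
wz options -1.377 1.765
```

View pics/w19.png

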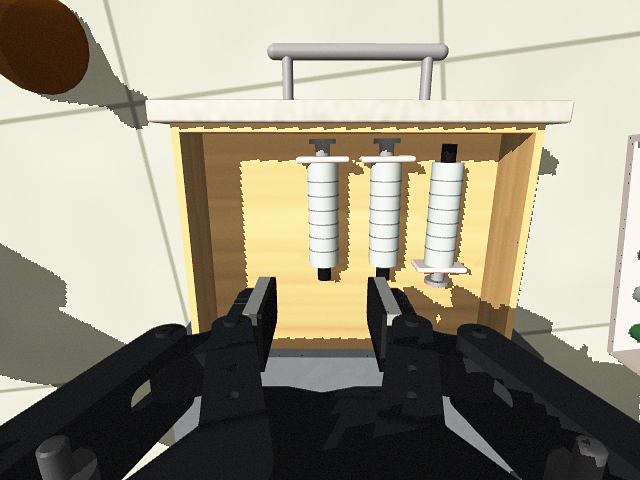

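Three in. Now the last one, B at (0.458,0.362).

Request:
servo_tool:
  increments: [-18,-54,0,0,0,0,45,-17,-54,0,0,0,0,45,-18,-54,0,0,0,0,45,-17,-54,0,0,0,0,45,-18,-54,0,0,0,0,45,-17,-54,0,0,0,0,45,-18,-54,0,0,0,0,45,-18,-54,0,0,0,0,45]

```text
clock: 40.2
tcp_pos: [0.4578, 0.3632, 0.2064]
orientation: [3.134, -0.2, -0.002]
contact_force: [0.7, 0.3, -0.1]
grip_width: 0.045
```

Request:
servo_tool:
  increments: [0,0,0,0,0,-0.172,45,0,0,0,0,0,-0.172,45,0,0,0,0,0,-0.172,45,0,0,0,0,0,-0.172,45,0,0,0,0,0,-0.172,45,0,0,0,0,0,-0.172,45,0,0,0,0,0,-0.172,45,0,0,0,0,0,-0.172,45]

```text
clock: 41.2
tcp_pos: [0.4582, 0.3615, 0.2064]
orientation: [-2.543, -1.844, 0.003]
contact_force: [-0.3, 1.0, 0.2]
grip_width: 0.0451
```

```bash
python3 - <<'E'
from h import *
go(0.458,0.3623,0.007,1.25)
snap('wrist','w20')
print(get_obs()['joints'])
E
```

```text
shift mm [  1.   -0.2 199.4] yaw 1.255 q1,q7 [-0.14  0.14] clock 41.2 tilt tool z [-0.0015 -0.0008 -1.    ]
wz options 0.005 -3.137
[-0.144   0.4804 -0.8348  1.762   0.398   1.0795  0.1458]
```

View pics/w20.png

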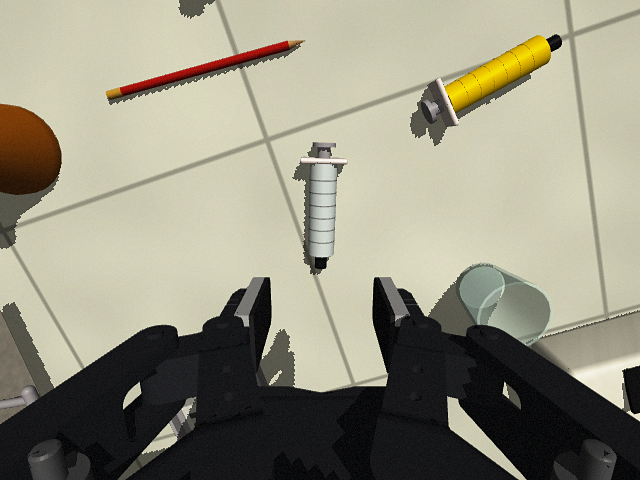

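Request:
servo_tool:
  increments: [1,0,20,0,0,0,45,0,0,40,0,0,0,45,0,0,40,0,0,0,45,0,0,40,0,0,0,45,0,0,30,0,0,0,45,0,0,18,0,0,0,45,0,0,10,0,0,0,45,0,0,0,0,0,0,45]

```text
clock: 42.25
tcp_pos: [0.4587, 0.3628, 0.009]
orientation: [2.549, 1.836, -0.001]
contact_force: [0.1, 1.1, 0.4]
grip_width: 0.045
```

```bash
python3 - <<'E'
from h import *
go(0.458,0.3623,0.002,1.25)
snap('wrist','w21')
E
```

```text
shift mm [-0.7 -0.5  7. ] yaw 1.249 q1,q7 [-0.28 -0.06] clock 42.25 tilt tool z [-0.0003 -0.0002 -1.    ]
wz options -0.001 3.14
```

View pics/w21.png

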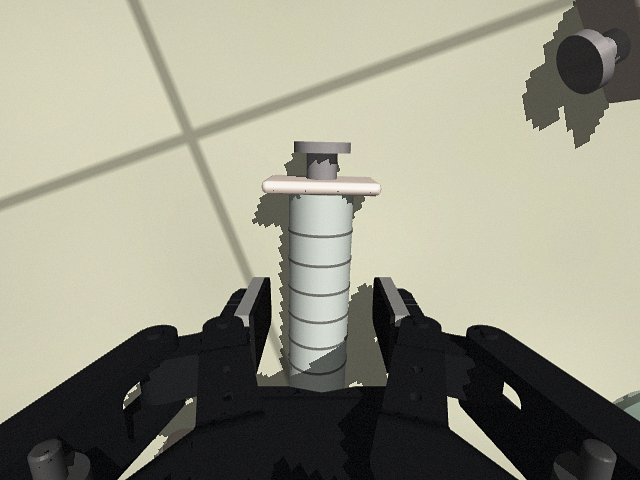

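Request:
servo_tool:
  increments: [0,0,6,0,0,0,45,0,0,0,0,0,0,15,0,0,0,0,0,0,15,0,0,0,0,0,0,15,0,0,0,0,0,0,15,0,0,-10,0,0,0,15,0,0,-30,0,0,0,15,0,0,-40,0,0,0,15]

```text
clock: 43.3
tcp_pos: [0.4581, 0.3622, 0.0837]
orientation: [-2.548, -1.837, 0.003]
contact_force: [1.4, -0.2, -0.2]
grip_width: 0.0248
```

Request:
servo_tool:
  increments: [0,0,-40,0,0,0.172,15,0,0,-40,0,0,0.172,15,0,0,0,0,0,0.172,15,0,0,0,0,0,0.172,15,0,0,0,0,0,0.172,15,0,0,0,0,0,0.172,15,0,0,0,0,0,0.172,15,0,0,0,0,0,0.172,15]

```text
clock: 44.3
tcp_pos: [0.4584, 0.3628, 0.1636]
orientation: [-3.135, 0.208, 0.001]
contact_force: [0.2, 0.2, -0.6]
grip_width: 0.0248
```

```bash
python3 - <<'E'
from h import *
go(0.4915,-0.077,0.13,-0.129)
snap('wrist','w22')
E
```

```text
shift mm [ 90.8 431.6  33.5] yaw -0.132 q1,q7 [-0.39 -1.13] clock 44.3 tilt tool z [-0.0003  0.0002 -1.    ]
wz options -0.003 3.138
```

View pics/w22.png

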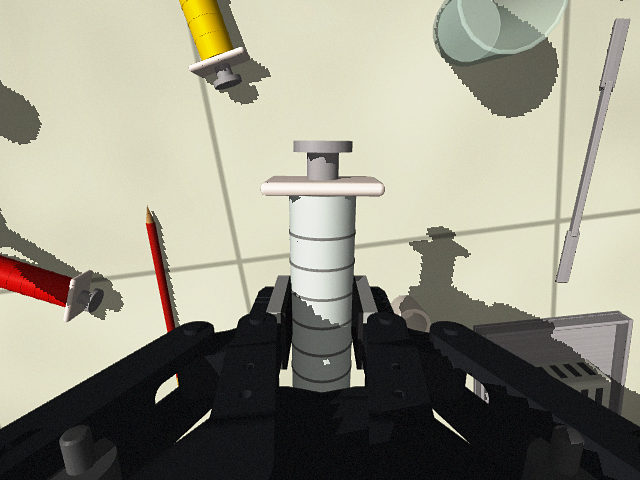

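Request:
servo_tool:
  increments: [11,54,0,0,0,0,15,12,54,0,0,0,0,15,11,54,0,0,0,0,15,12,54,0,0,0,0,15,11,54,0,0,0,0,15,12,54,0,0,0,0,15,11,54,0,0,0,0,15,11,54,0,0,0,0,15]

```text
clock: 45.35
tcp_pos: [0.4943, -0.0788, 0.1638]
orientation: [-3.135, 0.194, -0.001]
contact_force: [0.8, -0.4, -0.5]
grip_width: 0.0243
```

Request:
servo_tool:
  increments: [0,0,0,0,0,0,15,0,0,0,0,0,0,15,0,0,15,0,0,0,15,0,0,15,0,0,0,15,0,0,10,0,0,0,15,0,0,0,0,0,0,15,0,0,0,0,0,0,15,0,0,0,0,0,0,15]

```text
clock: 46.35
tcp_pos: [0.4948, -0.0773, 0.1237]
orientation: [3.135, -0.199, 0.001]
contact_force: [-0.1, 0.2, -1.1]
grip_width: 0.0247
```

```bash
python3 - <<'E'
from h import *
go(0.4925,-0.077,0.047,-0.129)
snap('wrist','w23')
E
```

```text
shift mm [-2.4 -0.  76.7] yaw -0.127 q1,q7 [ 0.33 -0.26] clock 46.35 tilt tool z [ 0.0009 -0.0001 -1.    ]
wz options 0.002 -3.14
```

View pics/w23.png

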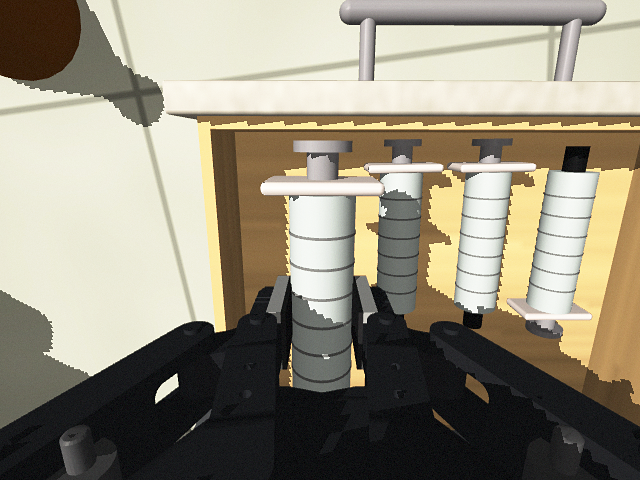

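Request:
servo_tool:
  increments: [-3,0,20,0,0,0,15,0,0,22,0,0,0,15,0,0,17,0,0,0,15,0,0,11,0,0,0,15,0,0,7,0,0,0,15,0,0,0,0,0,0,15,0,0,0,0,0,0,38,0,0,0,0,0,0,38]

```text
clock: 47.4
tcp_pos: [0.4919, -0.077, 0.0468]
orientation: [3.135, -0.199, 0.002]
contact_force: [-0.9, -0.8, 0.2]
grip_width: 0.0377
```

Request:
servo_tool:
  increments: [0,0,-10,0,0,0,38,0,0,-30,0,0,0,38,0,0,-40,0,0,0,38,0,0,-50,0,0,0,38,0,0,-30,0,0,0,38,0,0,0,0,0,0,38,0,0,0,0,0,0,38,0,0,0,0,0,0,38]

```text
clock: 48.4
tcp_pos: [0.4905, -0.0769, 0.2053]
orientation: [-3.135, 0.199, 0.003]
contact_force: [-0.0, 0.1, -0.6]
grip_width: 0.038
```

```bash
python3 - <<'E'
from h import *
go(0.588,0.0445,0.2,1.441)
snap('wrist','w24')
E
```

```text
shift mm [  81.3 -132.7    5.1] yaw -0.127 q1,q7 [ 0.36 -0.2 ] clock 48.4 tilt tool z [-0.0022  0.0003 -1.    ]
wz options -1.568 1.574
```

View pics/w24.png

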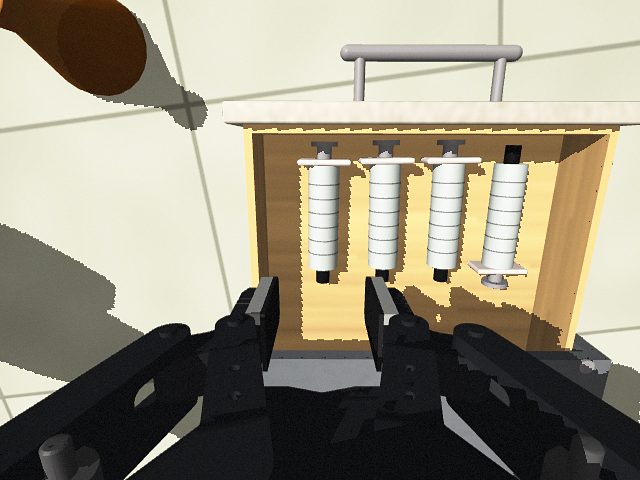

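Request:
servo_tool:
  increments: [20,-45,0,0,0,0,0,20,-45,0,0,0,0,0,20,-45,0,0,0,0,0,20,-45,0,0,0,0,0,0,0,0,0,0,0,0,0,0,40,0,0,0,0,0,0,40,0,0,0,0,0,0,0,0,0,0,0]

```text
clock: 49.45
tcp_pos: [0.5905, 0.0897, 0.1228]
orientation: [3.133, -0.2, -0.012]
contact_force: [-0.1, 0.8, 0.4]
grip_width: -0.0001
```

```bash
python3 - <<'E'
from h import *
go(0.593,0.085,0.058,-0.129)
snap('wrist','w25')
E
```

```text
shift mm [ 3.6  4.2 64.8] yaw -0.128 q1,q7 [ 0.05 -0.6 ] clock 49.45 tilt tool z [-0.0078 -0.002  -1.    ]
wz options 0.001 -3.14
```

View pics/w25.png

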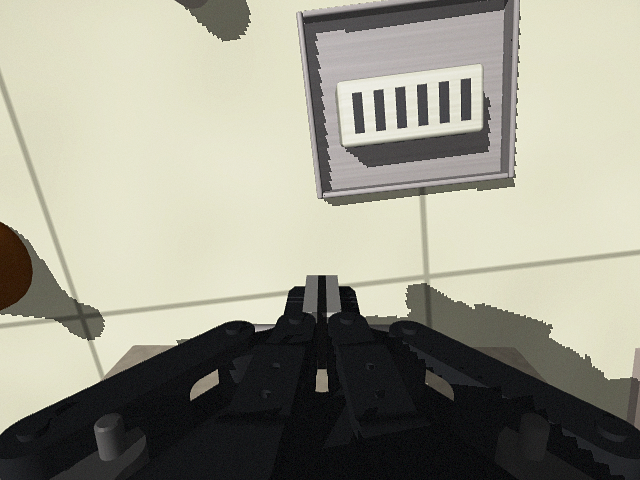

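Request:
servo_tool:
  increments: [3,0,30,0,0,0,0,0,0,25,0,0,0,0,0,0,10,0,0,0,0,0,0,0,0,0,0,0,0,10,0,0,0,0,0,0,10,0,0,0,0,0,0,10,0,0,0,0,0,0,15,0,0,0,0,0]

```text
clock: 50.5
tcp_pos: [0.591, 0.0465, 0.0617]
orientation: [-3.134, 0.198, -0.002]
contact_force: [0.2, 1.3, 0.6]
grip_width: 0.0002
```

Request:
servo_tool:
  increments: [0,20,0,0,0,0,0,0,20,0,0,0,0,0,0,20,0,0,0,0,0,0,20,0,0,0,0,0,0,20,0,0,0,0,0,0,20,0,0,0,0,0,0,15,0,0,0,0,0,0,8,0,0,0,0,0]

```text
clock: 51.5
tcp_pos: [0.5722, -0.0968, 0.0611]
orientation: [3.135, -0.201, -0.001]
contact_force: [-0.0, 1.4, 0.6]
grip_width: -0.0001
```

```bash
python3 - <<'E'
from h import *
go(0.564+.129*.0165,-0.1363+.992*.0165,0.058,-0.129); print(get_obs()['contact_force'])
snap('wrist','w26')
E
```

```text
shift mm [-3.1 23.7  3.1] yaw -0.128 q1,q7 [ 0.34 -0.32] clock 51.5 tilt tool z [-0.0007 -0.0003 -1.    ]
wz options 0.001 -3.141
[-0.0495  1.394   0.5815]
```

View pics/w26.png

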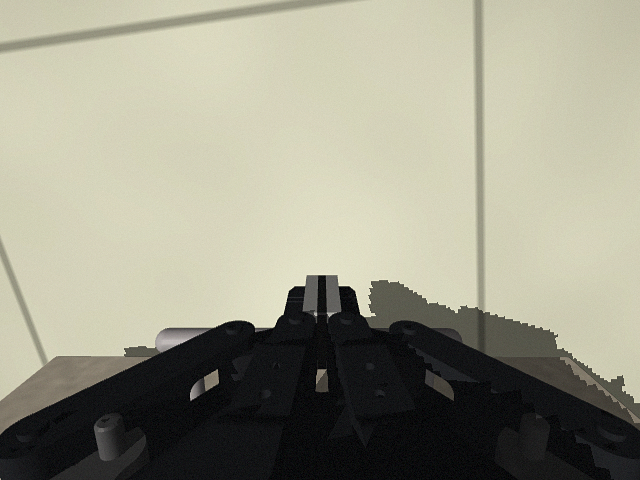

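Request:
servo_tool:
  increments: [0,6,0,0,0,0,0,0,6,0,0,0,0,0,0,4,0,0,0,0,0,0,3,0,0,0,0,0,0,2,0,0,0,0,0,0,1,0,0,0,0,0,0,0,0,0,0,0,0,0,0,0,0,0,0,0]

```text
clock: 52.55
tcp_pos: [0.5702, -0.1174, 0.0615]
orientation: [3.135, -0.199, 0.001]
contact_force: [-0.5, -0.1, 0.2]
grip_width: 0.0003
```

Request:
servo_tool:
  increments: [0,1,0,0,0,0,0,0,1,0,0,0,0,0,0,1,0,0,0,0,0,0,1,0,0,0,0,0,0,0,0,0,0,0,0,0,0,0,0,0,0,0,0,0,0,0,0,0,0,0,0,0,0,0,0,0]

```text
clock: 53.55
tcp_pos: [0.5698, -0.12, 0.0614]
orientation: [-3.134, 0.198, -0.001]
contact_force: [1.3, 4.9, 0.4]
grip_width: 0.0001
```

Request:
servo_tool:
  increments: [0,1,0,0,0,0,0,0,1,0,0,0,0,0,0,1,0,0,0,0,0,0,0,0,0,0,0,0,0,0,0,0,0,0,0,0,0,0,0,0,0,0,0,0,0,0,0,0,0,0,0,0,0,0,0,0]

```text
clock: 54.55
tcp_pos: [0.5698, -0.1201, 0.0615]
orientation: [-3.131, 0.194, -0.002]
contact_force: [1.6, 11.0, 1.3]
grip_width: -0.0
```

Request:
servo_tool:
  increments: [0,-10,0,0,0,0,0,0,-20,0,0,0,0,0,0,0,-40,0,0,0,0,0,0,-50,0,0,0,0,0,0,-50,0,0,0,0,0,0,-40,0,0,-0.187,0,0,0,0,0,0,-0.187,20,0,0,0,0,0,-0.187,40]

```text
clock: 55.55
tcp_pos: [0.5729, -0.094, 0.242]
orientation: [3.065, 0.686, 0.001]
contact_force: [0.2, -0.2, 0.3]
grip_width: 0.0358
```

```bash
python3 - <<'E'
from h import *
go(0.536,-0.311,0.25,1.2); print(get_obs()['contact_force'])
snap('wrist','w27'); snap('top','top3'); crop('top3',330,120,590,315,3,'c5')
E
```

```text
shift mm [-125.9  180.6   -7.8] yaw 0.44 q1,q7 [0.48 0.31] clock 55.55 tilt tool z [ 0.0009 -0.0012 -1.    ]
wz options -0.76 2.382
[ 0.1514 -0.1748  0.312 ]
(585, 780, 3)
```

View pics/w27.png

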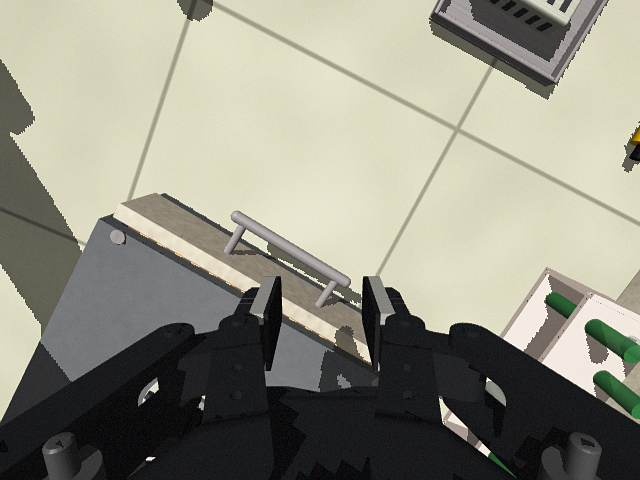

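View pics/c5.png

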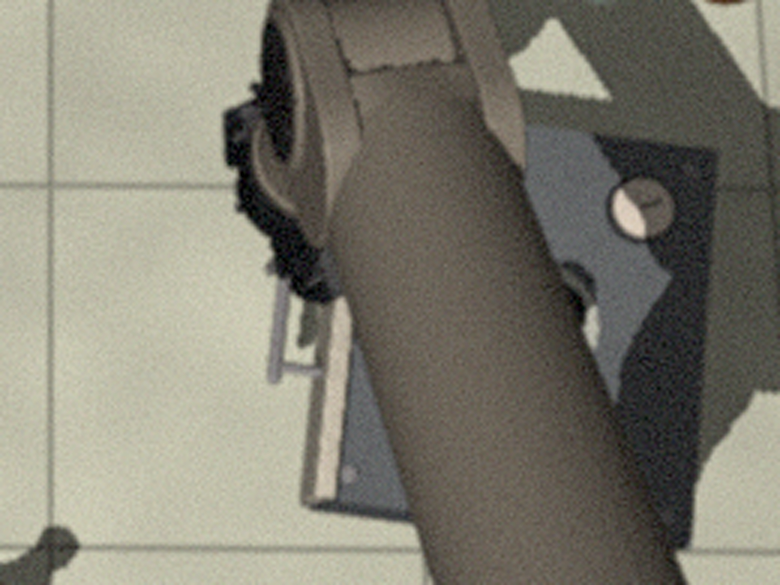

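Request:
servo_tool:
  increments: [-32,45,-5,0,0,0,70,-32,45,-3,0,0,0,70,-31,45,0,0,0,0,70,-31,45,0,0,0,0,70,0,0,0,0,0,-0.187,70,0,0,0,0,0,-0.187,70,0,0,0,0,0,-0.187,70,0,0,0,0,0,-0.187,70]

```text
clock: 56.65
tcp_pos: [0.5342, -0.3103, 0.249]
orientation: [-2.607, -1.752, 0.001]
contact_force: [0.7, -0.2, -0.2]
grip_width: 0.0699
```

```bash
python3 - <<'E'
from h import *
go(0.536,-0.311,0.128,1.2); print(get_obs()['joints'])
snap('wrist','w28')
E
```

```text
shift mm [  0.1   2.  121. ] yaw 1.184 q1,q7 [0.88 1.39] clock 56.65 tilt tool z [-0.0007 -0.0001 -1.    ]
wz options -0.016 3.125
[ 0.8765  0.4339 -0.6069  1.6465  0.2667  1.1458  1.3855]
```

View pics/w28.png

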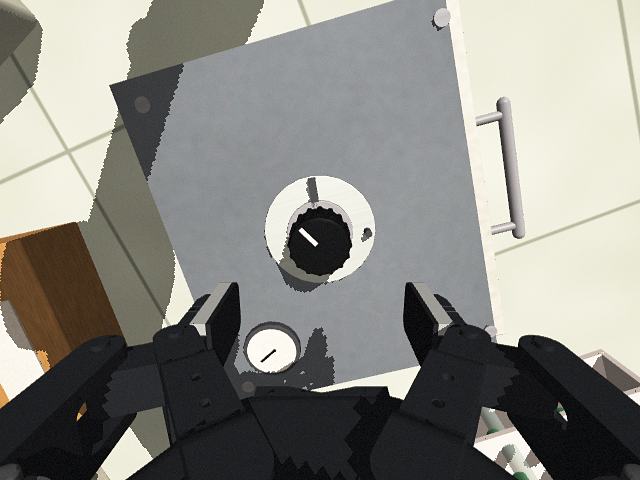

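```bash
python3 - <<'E'
from h import *
w=np.r_[world('w28','wrist',[(320,240)],0.159),world('w28','wrist',[(320,229),(312,188),(367,234)],0.122)]
print(w); 
for i in(2,3): d=w[i]-w[:2].mean(0); print(np.arctan2(d[1],d[0]))
c=w[:2].mean(0)
# circle fit on cloud: knob top
P=cloud('w28','wrist'); m=(abs(P[...,2]-.159)<.005)&(np.hypot(P[...,0]-c[0],P[...,1]-c[1])<.035)
print(m.sum(),P[m].mean(0), cv2.minEnclosingCircle(P[m][:,:2].astype(np.float32)))
go(c[0],c[1],.128,1.2)
E
```

```text
[[ 0.5345 -0.3118  0.159 ]
 [ 0.5356 -0.3125  0.122 ]
 [ 0.5029 -0.3058  0.122 ]
 [ 0.5538 -0.279   0.122 ]]
2.946524301849778
1.056989222722672
2858 [ 0.5379 -0.3138  0.1584] ((0.5388782620429993, -0.31404775381088257), 0.02316027693450451)
shift mm [ -1.2   1.7 120.9] yaw 1.191 q1,q7 [0.88 1.39] clock 56.7 tilt tool z [-0.0009 -0.     -1.    ]
wz options -0.009 3.133
```

Request:
servo_tool:
  increments: [-2,3,20,0,0,0,70,0,0,30,0,0,0,70,0,0,30,0,0,0,70,0,0,20,0,0,0,70,0,0,14,0,0,0,70,0,0,7,0,0,0,70,0,0,0,0,0,0,35,0,0,0,0,0,0,35]
  squeeze: 60

```text
clock: 57.7
tcp_pos: [0.5369, -0.3133, 0.1295]
orientation: [2.608, 1.75, 0.001]
contact_force: [0.1, 2.0, -0.1]
grip_width: 0.0426
```

Request:
servo_tool:
  increments: [0,0,0,0,0,0,35,0,0,0,0,0,0,35,0,0,0,0,0,0,35,0,0,0,0,0,0.05,35,0,0,0,0,0,0.1,35,0,0,0,0,0,0.1,35,0,0,0,0,0,0.1,35,0,0,0,0,0,0.1,35]

```text
clock: 58.7
tcp_pos: [0.5373, -0.3128, 0.1294]
orientation: [2.934, 1.121, 0.003]
contact_force: [-0.8, 3.3, 5.3]
grip_width: 0.0427
```

```bash
python3 - <<'E'
from h import *
o=get_obs(); print(o['contact_force'],o['moment']); go(*o['tcp_pos']); snap('wrist','w29')
E
```

```text
[-0.7793  3.2978  5.2562] [0.8098 0.0181 0.037 ]
shift mm [0. 0. 0.] yaw 0.73 q1,q7 [0.77 0.92] clock 58.7 tilt tool z [ 0.002   0.0003 -1.    ]
```

View pics/w29.png

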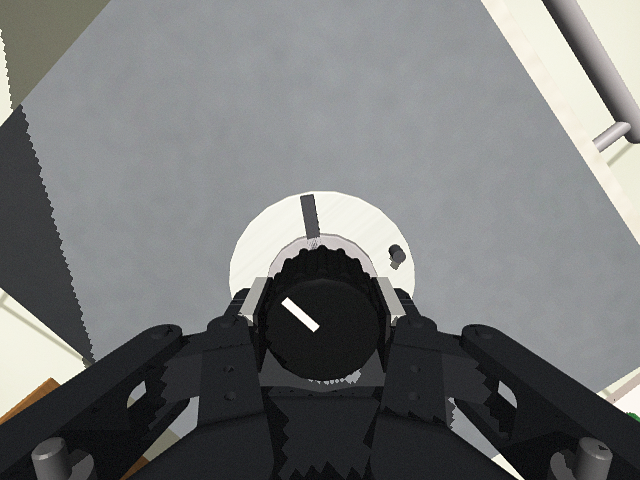

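Request:
servo_tool:
  increments: [0,0,0,0,0,0.12,35,0,0,0,0,0,0.12,35,0,0,0,0,0,0.12,35,0,0,0,0,0,0.12,35,0,0,0,0,0,0.12,35,0,0,0,0,0,0.12,35,0,0,0,0,0,0.12,35,0,0,0,0,0,0.12,35]

```text
clock: 59.75
tcp_pos: [0.5387, -0.3124, 0.1294]
orientation: [-3.12, 0.359, -0.007]
contact_force: [3.5, 4.4, 4.0]
grip_width: 0.0425
```

Request:
servo_tool:
  increments: [0,0,0,0,0,0.08,35,0,0,0,0,0,0.08,35,0,0,0,0,0,0.08,35,0,0,0,0,0,0.08,35,0,0,0,0,0,0.08,35,0,0,0,0,0,0.08,35,0,0,0,0,0,0.08,35,0,0,0,0,0,0.08,35]

```text
clock: 60.75
tcp_pos: [0.5396, -0.3128, 0.1295]
orientation: [-2.849, 1.319, -0.009]
contact_force: [7.0, 1.3, -0.2]
grip_width: 0.0426
```

```bash
python3 - <<'E'
from h import *
o=get_obs(); print(o['contact_force'],o['moment'],o['grip_width']); go(*o['tcp_pos']); snap('wrist','w30')
E
```

```text
[ 7.0043  1.3134 -0.2133] [ 0.5207 -1.308   0.1821] 0.0425524158172759
shift mm [0. 0. 0.] yaw -0.868 q1,q7 [ 0.49 -0.48] clock 60.75 tilt tool z [ 0.0061 -0.0006 -1.    ]
```

View pics/w30.png

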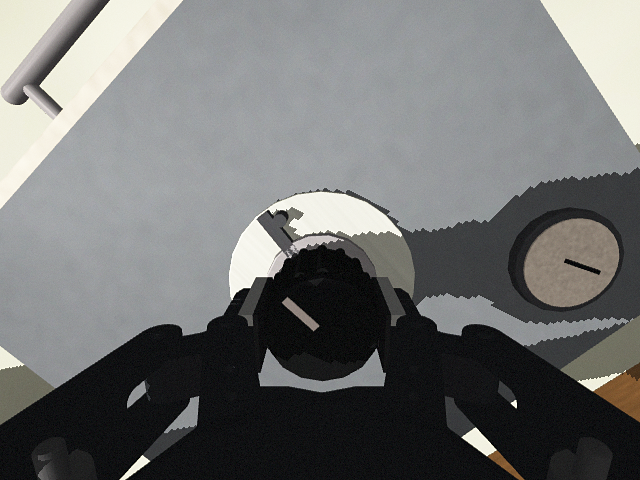

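Request:
servo_tool:
  increments: [0,0,0,0,0,0.08,35,0,0,0,0,0,0.08,35,0,0,0,0,0,0.08,35,0,0,0,0,0,0.08,35,0,0,0,0,0,0.08,35,0,0,0,0,0,0.08,35,0,0,0,0,0,0,35,0,0,0,0,0,0,35]

```text
clock: 61.8
tcp_pos: [0.54, -0.3135, 0.1295]
orientation: [-2.455, 1.956, -0.01]
contact_force: [7.9, 0.5, -0.9]
grip_width: 0.0426
```

```bash
python3 - <<'E'
from h import *
o=get_obs(); print(o['contact_force'],o['moment'],o['grip_width']); go(*o['tcp_pos']); snap('wrist','w31')
E
```

```text
[ 7.9195  0.5377 -0.8699] [ 0.2034 -1.5309 -0.0451] 0.042617108807205484
shift mm [0. 0. 0.] yaw -1.346 q1,q7 [ 0.4 -0.9] clock 61.8 tilt tool z [ 0.0069 -0.0015 -1.    ]
```

View pics/w31.png

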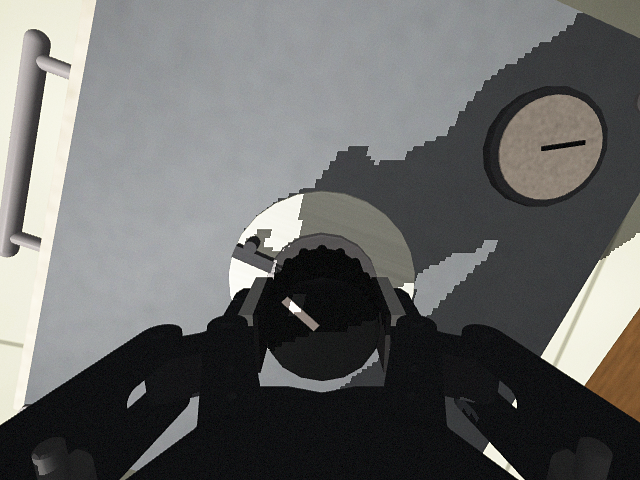

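Request:
servo_tool:
  increments: [0,0,0,0,0,0,70,0,0,0,0,0,0,70,0,0,0,0,0,0,70,0,0,-15,0,0,0,70,0,0,-40,0,0,0,70,0,0,-50,0,0,0,70,0,0,-30,0,0,0,70,0,0,0,0,0,0,70]

```text
clock: 62.85
tcp_pos: [0.5377, -0.3146, 0.2675]
orientation: [-2.453, 1.96, -0.01]
contact_force: [-0.9, -0.5, -0.1]
grip_width: 0.0703
```

```bash
python3 - <<'E'
from h import *
snap('wrist','w32'); snap('scene','scene2')
w=world('w32','wrist',[(320,235)],0.122)
go(.5,-.45,.3)
E
```

```text
shift mm [125.1  65.2 -36.3] yaw -1.348 q1,q7 [ 0.4 -0.9] clock 62.95 tilt tool z [ 0.0004 -0.0002 -1.    ]
```

View pics/w32.png

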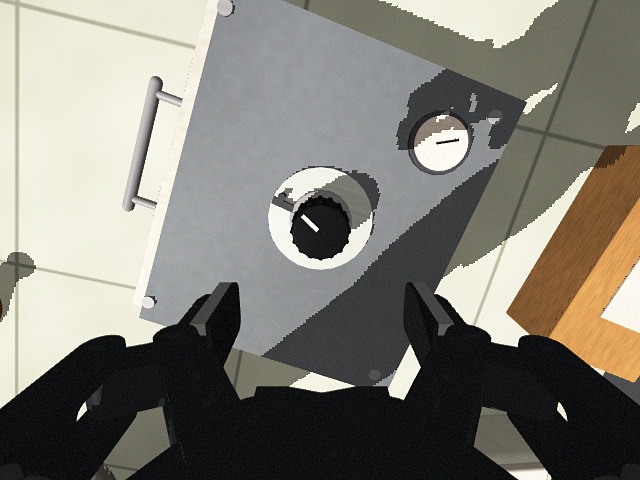

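View pics/scene2.png

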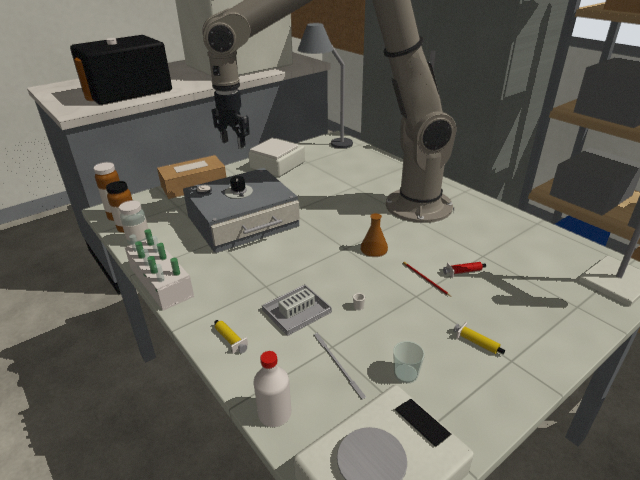

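```bash
python3 - <<'E'
from h import *
w=world('w32','wrist',[(156,82),(128,206)],0.0775);m=w.mean(0);print(w,m)
pd=np.array([.129,.992]); print('along pull vs start', (m[:2]-[.564,-.1363])@pd)
crop('w32',250,150,400,290,5,'c6'); crop('scene2',170,150,320,270,5,'c7')
E
```

```text
[[ 0.6217 -0.1465  0.0775]
 [ 0.5041 -0.1312  0.0775]] [ 0.5629 -0.1389  0.0775]
along pull vs start -0.0026799573090304325
(700, 750, 3)
(600, 750, 3)
```

View pics/c6.png

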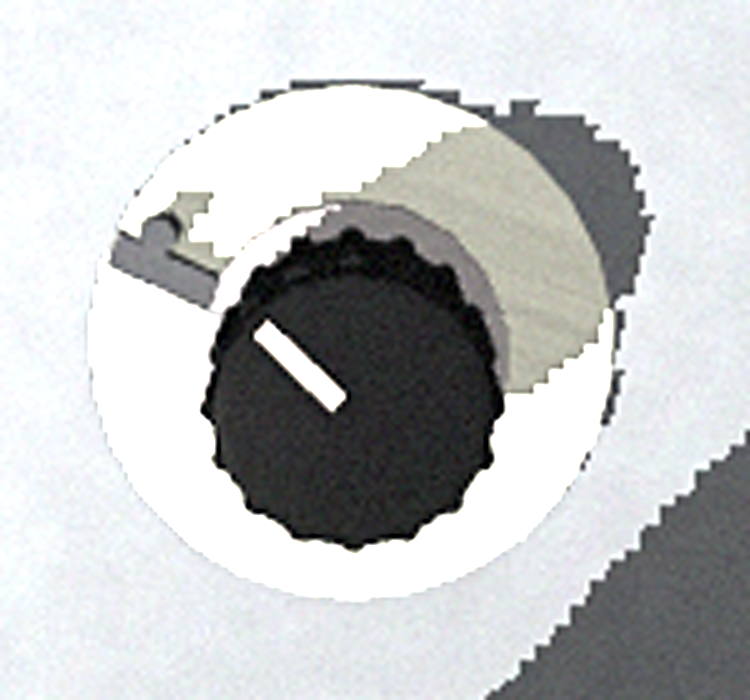

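View pics/c7.png

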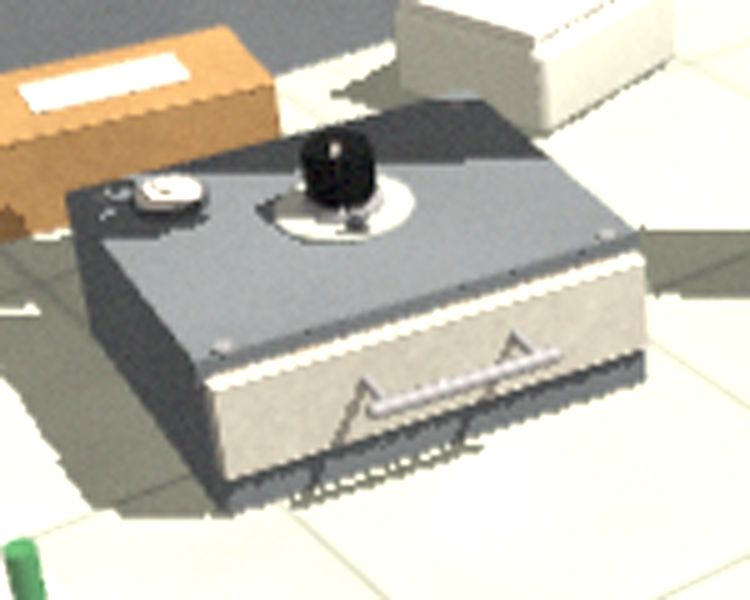

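```bash
python3 - <<'E'
from h import *
print(get_obs()['clock'], hand_in())
E
```

```text
the job is handed in; nothing more can be done
62.95 None
```

The job is done and handed in at 62.95 s on the robot clock, well inside the 200 s limit.

- **Drawer:** I pulled it out about 0.18 m before unloading and loading it, then pushed it shut against its stop at about 11 N. In the last picture the handle is within 3 mm of its starting place.
- **Cartridge:** it lies flat in the steel tray.
- **Syringes:** all four clear ones lie side by side in the drawer, seen just before I shut it. One had been knocked aside early on, so I measured its position again before picking it up. I did not touch the red and yellow look-alikes.
- **Sealing knob:** I turned it about 2.5 rad clockwise. The last close-up shows the index arm against the stop pin. The clutch slipped roughly 0.7 rad; I estimated that from the pictures, as there is no joint reading.
- **Rest of the scene:** the beaker is still standing, and the gripper is clear of everything.

**Force reading:** while lowering onto the drawer handle I saw a brief upward force of 37 N. It fell to about 6 N once the gripper closed. I did not find out what caused it, though it stayed below the 40 N limit.

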